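Clamp a lock cylinder in a jig with a recessed knob

TASK

Stand the lock cylinder on its keel in the clamping jig, lengthwise between the stop and the sprung jaw, and let go of it. Then reach into the jig's recess and turn the knob clockwise until the jaw pinches the cylinder against the stop snugly, with about 8 N: well gripped, but never strained. Don't push on the wall round the knob, and leave the padlock and the hex keys where they are.

Things in the scene. Friction and masses are not known exactly. Their poses are not given: they have to be found in the camera images.
- lock_cylinder: Steel euro-profile lock cylinder standing on its keel, 67 mm long (its x axis), 16 mm wide (y), 32 mm tall (38 over the cam), 0.19 kg. Origin under its middle, at its underside. Its solid body is two halves, x = -32 to -5 and +7 to +34 mm, the cam between them; take it across the 16 mm width. Its ends may face either way in the jig.
- jig: Fixed clamping jig, long side along its y axis. Steel plate 100 (x) x 234 (y) x 12 mm; origin under it, 112 mm from its +y end, z up. At the +y end an aluminium block (y = 20 to 112 mm) with the knob in a recess; at the -y end a steel stop 40 mm wide, 30 mm above the plate; between them a grey jaw slides along y. Lines at x = -21 and +21 mm mark the lane where the cylinder stands.
- nest (a point): Middle of the lane, on the base plate's top (jig x = 0, y = -47, z = 12 mm); axes as the jig's. The stop's face stands 43 mm from here towards -y, give or take 5 mm: it was set by hand and its place is not measured. The jaw's face stands 43 mm from here towards +y when the knob is at 0.
- jaw: Grey jaw 34 mm wide, 13 to 41 mm above the bench; its face is 4 mm towards jig -y from its origin, which lies at the jig's origin at knob 0 unloaded. Driven towards the stop by 18 mm per rad of the knob, through a spring of 4 N per mm (once the cylinder meets the stop, 0.07 rad more adds 5 N and 0.09 N m at the knob). Good pinch 3 to 13 N; over 18 N strains it.
- knob (a joint): Knob angle, rad, 0 to 2, growing clockwise seen from above; starts between 0 and 0.15. It turns against a steady friction of about 0.25 N m and stays where it is left; the pinch adds 0.018 N m per newton. The cylinder is met and held against the stop somewhere between 0.8 and 1.4 rad, depending on the stop.
- knob_grip (a point): Point on the knob's upright axis (jig x = 0, y = 66 mm), in the middle of its black bar grip, 43 mm above the bench. The bar is 38 mm long along this point's x axis, 13 mm thick along its y, and stands 30 to 56 mm above the bench. The point turns with the knob; at knob 0 its x axis is the jig's x axis.
- knob_guard: The aluminium block round the knob: recess 78 mm across, centred on the knob, floor 26 mm and rim 60 mm above the bench, so the knob's top lies 4 mm below the rim. Origin as the jig's. Never push on it with more than 12 N.
- padlock: Brass padlock, 19 x 42 x 66 mm, standing on the bench; leave it alone. Origin under its middle.
- allen_set: Hex keys in a black holder, 84 x 22 x 24 mm, on the bench; leave it alone. Origin near the middle of its underside.

How it is judged:
By the outcome, as a careful person would: the job done as asked, in the order asked, and still so for the second after the job is handed in, with the robot touching nothing.
It also fails if it takes over 72 s, if anything falls off the work surface, if the arm or the gripper's body presses on something with over 40 N, if the wrist force passes 120 N, or if a joint passes its speed limit or range.

ROBOT

A 7-joint arm with a two-finger parallel gripper is mounted at the origin on a cart in front of the work surface, level with it; the furniture and walls round the work are solid. World frame = base frame: x ahead of the robot, y to its left, z up, the work surface at z = 0. Lengths are in m, angles in rad, forces in N, time in s.
With the tool pointing down it reaches from about 0.35 to 0.9 m from the base axis. Payload 7.2 kg.
Tool frame: the origin (TCP) lies midway between the tips of the shut fingers; the grasp point (between the pads) lies r.grasp_offset behind it (r.grasp_offset is the distance from the TCP to the grasp point, in m); x points along the fingers, z is the direction in which the jaws open and shut, and the axes are right-handed (so a half turn about x gives the same grasp; the last joint's range is limited). The gripper opens to 85 mm and grips with 20 to 120 N. Pads are 22 mm wide; open, the fingers measure 114 mm over their backs; the gripper's body (76 mm by 85 mm) begins 54 mm behind the grasp point. The pads swing forward as they close: fully open they stand 13 mm farther back than shut.
Start: joints at [-1.304, 0.411, -0.013, 1.596, 0.006, 1.134, -0.082], TCP at [0.205, 0.59, 0.231] pointing down, gripper open.
Joint ranges: [-2.95, 2.95], [-0.29, 1.99], [-1.47, 1.44], [0.14, 2.54], [-1.03, 4.17], [0.13, 1.85], [-2.86, 2.86]. Speed limits (rad/s): [2.39, 2.39, 3.01, 3.01, 3.14, 3.14, 3.14].

INTERFACE

Orientations are given as a unit quaternion [x, y, z, w].
In Python, from cell import r gives the robot as it stands.
- The arm moves only by the tool arm_command, never from a script. Its argument "commands" is a list of rows, each a list of 3 entries, a list of its own where there are three numbers: the finger opening in m, from 0 to 0.0854, then the shift along the tool's x, y, z in m, then the turn, a rotation vector about the tool's x, y, z in rad. A call has 1 to 10 rows; each row shifts and turns the pose as measured when the row begins, along the tool's axes as they then stand; what a row does not reach is not made up. A row lasts 1/12 s, in which the tool goes at most 41.7 mm and 7.16 degrees, less where a joint would pass 70% of its speed; a pose out of reach is approached as far as the arm can. A call with a gripper value outside its range is refused whole. The fingers move at their own pace and stop on an object; "newtons" is the grip in N (left out, the last holds). Time passes only in rows, so rows that do not move let the fingers close. It gives the time, the measured TCP pose, the force and the opening at its end, in the units of the state.
- r.observe(): the state, without advancing time (a new reading comes with each control period).
- r.grab_frame(name): name is "scene" or "top" or "wrist"; returns the picture (384x512x3 uint8, blue, green, red); there is no depth.
- r.camera_params(name): a dict with "fx", "fy", "cx", "cy" (pixels), "k1" (the pictures are not rectified: a ray, as slopes to the right and down, at radius r is drawn at 1 + k1 r^2 times it, then the intrinsics apply), "position" and "orientation" of the camera in the world. Camera axes: x right, y down, z forward; pixel columns grow to the right and rows downward; lengths in m; the calibration is good to about 2 mm. A picture is of the moment at which its call begins: read the wrist's pose just before it. camera_params takes no time and is no camera call; for the wrist camera it gives the pose at the moment of the call.
- r.sign_off(): hands the job in, once; it reports no verdict.
The state is a dict: "clock": time; "q": joint angles; "qvel": joint speeds; "effort": joint torques, N m; "tool_pos": TCP position; "tool_rot": TCP orientation; "wrist_force": force on the tool from outside, world axes, zero at the start; "wrist_torque": the same for the moment, N m; "opening": finger opening in m.
Only numpy, scipy, OpenCV 4.12 (cv2) and the standard library are available. Lean on these libraries where they do the work, as an engineer would, in place of code of your own. Each camera call takes 0.05 s, during which the arm holds its last target.

## Working session

There is one attempt and no reset: what is moved stays moved. The work goes in short steps, Python scripts to look and compute and a tool call to move; the robot and the scene stay as the last step left them, time stands still between calls to the robot, and variables do not carry over. Pictures are saved under pics/ and viewed, and the job is handed in when it is done.

Besides the shell and the picture viewer there is one more tool, called after "Emit:" by a JSON object that holds its "name" and its "arguments". arm_command: Moves the arm, as the interface text tells. Its arguments: {"type":"object","properties":{"commands":{"type":"array"},"newtons":{"type":"number"}},"required":["commands"]}

```bash
ls; mkdir -p pics
python3 - <<'E'
from cell import r
import cv2
print(r.observe(), r.grasp_offset)
for n in ["scene","top","wrist"]:
    print(n, r.camera_params(n)); cv2.imwrite(f"pics/{n}0.png", r.grab_frame(n))
E
```

```text
pics
{'clock': 0.0, 'q': array([-1.30420038,  0.41188527, -0.01274729,  1.59705283,  0.005595  ,
        1.134301  , -0.08221761]), 'qvel': array([ 0.00079672,  0.00032714, -0.00183997,  0.00056664, -0.00012975,
        0.00023182, -0.00041803]), 'effort': array([ 1.30645112e-03, -6.00645804e+01,  6.82679471e-01, -2.99392104e+01,
        1.37613161e-02,  1.10524212e-02, -4.01796314e-06]), 'tool_pos': array([0.20521402, 0.58981829, 0.2304584 ]), 'tool_rot': array([-0.41006986,  0.57675538,  0.40935575,  0.57586788]), 'wrist_force': array([0.27837496, 0.70624856, 0.35442768]), 'wrist_torque': array([-0.01530544,  0.00890654,  0.00550348]), 'opening': 0.08556912080387985} 0.0187
scene {'fx': 452.2251693594473, 'fy': 452.2251693594473, 'cx': 258.15341187322616, 'cy': 189.04037071065073, 'k1': -0.06379841189065731, 'position': array([-0.07572652, -0.82101182,  0.8968605 ]), 'orientation': array([ 0.85710424, -0.2741788 ,  0.12373633, -0.41819568])}
top {'fx': 488.5482509839492, 'fy': 488.5482509839492, 'cx': 248.40011432206865, 'cy': 190.05633890834503, 'k1': -0.15940373338605793, 'position': array([-0.45245158,  0.13621102,  1.28925123]), 'orientation': array([-0.64669209,  0.689     , -0.23966555,  0.22277514])}
wrist {'fx': 313.3881692800535, 'fy': 313.3881692800535, 'cx': 257.4818209349023, 'cy': 191.24285223698647, 'k1': -0.08800295229159755, 'position': array([0.12738203, 0.61671177, 0.37259113]), 'orientation': array([0.80408028, 0.57152346, 0.09403453, 0.13406474])}
```

View pics/scene0.png

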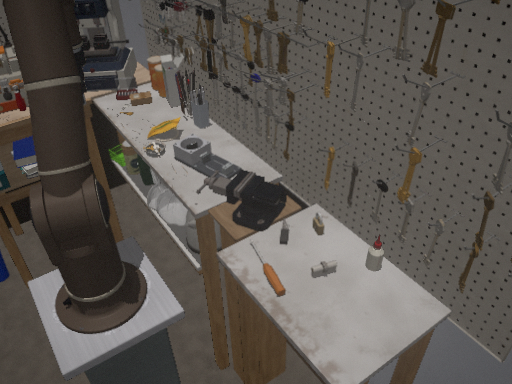

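View pics/top0.png

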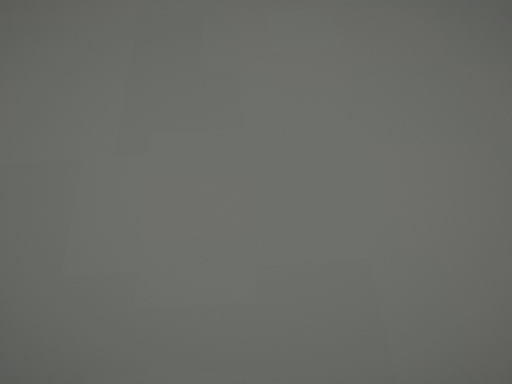

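View pics/wrist0.png

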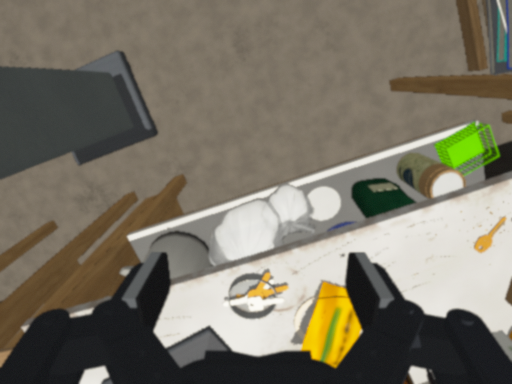

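The top camera shows a blank surface. In the scene view the jig is near (205,158) and the cylinder near (323,268). The padlock is at about (318,223) and the hex keys at about (285,235). I'll zoom in and cast rays.

```bash
cat > h.py <<'E'
import numpy as np, cv2
from scipy.spatial.transform import Rotation as R
def ray(p,uv):
    uv=np.array(uv,float).reshape(-1,1,2)
    K=np.array([[p['fx'],0,p['cx']],[0,p['fy'],p['cy']],[0,0,1]])
    n=cv2.undistortPoints(uv,K,np.array([p['k1'],0,0,0,0.]),).reshape(-1,2)
    d=np.c_[n,np.ones(len(n))]
    return np.array(p['position']),R.from_quat(p['orientation']).apply(d)
def onz(p,uv,z):
    o,d=ray(p,uv); return o+d*((z-o[2])/d[:,2])[:,None]
def proj(p,X):
    K=np.array([[p['fx'],0,p['cx']],[0,p['fy'],p['cy']],[0,0,1]])
    Rm=R.from_quat(p['orientation']).inv()
    rv=Rm.as_rotvec(); t=-Rm.apply(p['position'])
    return cv2.projectPoints(np.array(X,float).reshape(-1,3),rv,t,K,np.array([p['k1'],0,0,0,0.]))[0].reshape(-1,2)
E
python3 - <<'E'
from h import *
from cell import r
p=r.camera_params("scene")
print(onz(p,[(323,268),(318,228),(285,240),(190,148),(230,170),(100,290),(205,155)],0.0).round(3))
im=cv2.imread('pics/scene0.png')
cv2.imwrite('pics/s_a.png',cv2.resize(im[200:310,220:400],None,fx=4.4,fy=4.4,interpolation=cv2.INTER_CUBIC))
cv2.imwrite('pics/s_b.png',cv2.resize(im[125:205,150:270],None,fx=6,fy=6,interpolation=cv2.INTER_CUBIC))
print(R.from_quat(r.camera_params('top')['orientation']).as_matrix())
print(R.from_quat(r.observe()['tool_rot']).as_matrix().round(3))
w=r.camera_params('wrist');print(R.from_quat(w['orientation']).as_matrix().round(3))
E
```

```text
[[ 0.509 -0.255  0.   ]
 [ 0.598 -0.132  0.   ]
 [ 0.492 -0.115  0.   ]
 [ 0.501  0.463 -0.   ]
 [ 0.546  0.26   0.   ]
 [ 0.003  0.017  0.   ]
 [ 0.523  0.39   0.   ]]
[[-0.06432116 -0.78435865  0.61696378]
 [-0.99792475  0.04869953 -0.04212529]
 [ 0.00299549 -0.61839298 -0.78586332]]
[[-0.    -0.944  0.329]
 [-0.001  0.329  0.944]
 [-1.    -0.    -0.001]]
[[ 0.329  0.894  0.305]
 [ 0.944 -0.311 -0.108]
 [-0.002  0.323 -0.946]]
```

View pics/s_a.png

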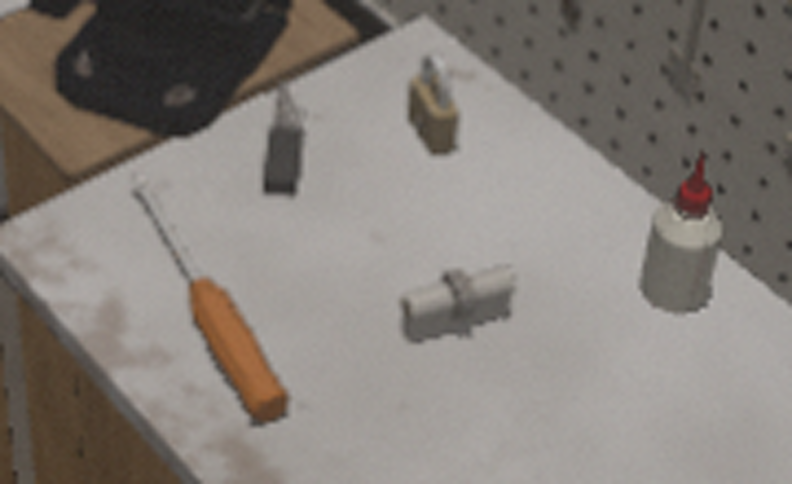

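View pics/s_b.png

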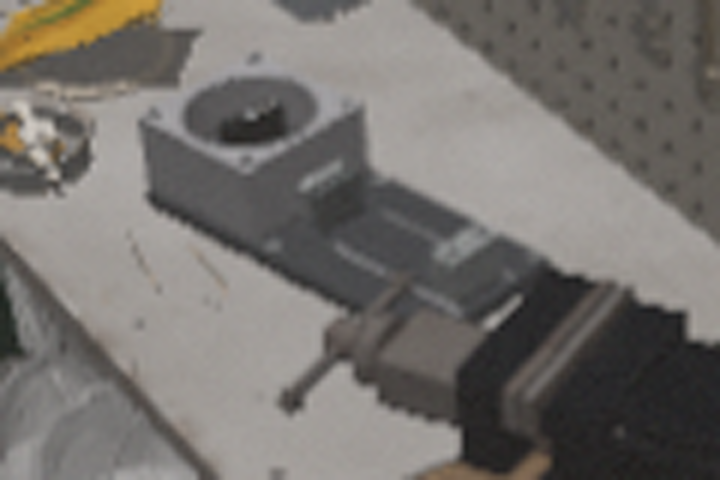

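Run:
```python
from h import *
from cell import r
p=r.camera_params("scene")
b=lambda x,y:(150+x/6,125+y/6)
a=lambda x,y:(220+x/4.4,200+y/4.4)
print('knob',onz(p,[b(252,118)],0.058)); print('stop',onz(p,[b(462,245)],0.042))
print('cyl ends top',onz(p,[a(405,300),a(512,268)],0.03))
print('padlock',onz(p,[a(435,145)],0.0),'allen',onz(p,[a(280,190),a(285,100)],0.0))
o=r.observe();Rt=R.from_quat(o['tool_rot'])
w=r.camera_params('wrist')
print('cam in tool',Rt.inv().apply(w['position']-o['tool_pos']),(Rt.inv()*R.from_quat(w['orientation'])).as_matrix().round(3))
```

```text
knob [[0.47957298 0.39430227 0.058     ]]
stop [[0.52135862 0.23507383 0.042     ]]
cyl ends top [[ 0.46648854 -0.25852564  0.03      ]
 [ 0.53305503 -0.27641544  0.03      ]]
padlock [[ 0.58694313 -0.14890654  0.        ]] allen [[ 0.48112599 -0.12228105  0.        ]
 [ 0.53487744 -0.05769284  0.        ]]
cam in tool [-0.1420718   0.0823823  -0.00043684] [[ 0.001 -0.323  0.946]
 [-0.    -0.946 -0.323]
 [ 1.    -0.    -0.001]]
```

Emit:
{"name": "arm_command", "arguments": {"commands": [[0.085, [0, -0.035, -0.017], [0, 0, 0]], [0.085, [0, -0.035, -0.017], [0, 0, 0]], [0.085, [0, -0.035, -0.017], [0, 0, 0]], [0.085, [0, -0.035, -0.017], [0, 0, 0]], [0.085, [0, -0.035, -0.017], [0, 0, 0]], [0.085, [0, -0.035, -0.017], [0, 0, 0]], [0.085, [0, -0.035, -0.017], [0, 0, 0]], [0.085, [0, -0.035, -0.017], [0, 0, 0]], [0.085, [0, -0.035, -0.017], [0, 0, 0]], [0.085, [0, 0, 0], [0, 0, 0]]]}}

```text
clock: 0.98
tool_pos: [0.4587, 0.3329, 0.2262]
tool_rot: [-0.413, 0.576, 0.412, 0.572]
wrist_force: [0.3, -1.8, -1.2]
opening: 0.0847
```

```bash
cat > snap.py <<'E'
import sys,json
from h import *
from cell import r
n=sys.argv[1]
p=r.camera_params('wrist'); im=r.grab_frame('wrist'); o=r.observe()
cv2.imwrite(f'pics/{n}.png',im); cv2.imwrite(f'pics/{n}_big.png',cv2.resize(im,None,fx=1.55,fy=1.55,interpolation=cv2.INTER_CUBIC))
json.dump({k:np.array(v).tolist() for k,v in p.items()},open(f'pics/{n}.json','w'))
print(o['clock'],o['tool_pos'].round(4),o['q'].round(2),'F',o['wrist_force'].round(1),o['opening'])
print(R.from_quat(o['tool_rot']).as_matrix().round(3))
E
python3 snap.py w1
```

```text
1.0333 [0.4561 0.3359 0.226 ] [-0.81  0.32  0.12  1.75 -0.04  1.08  0.57] F [-1.3  0.   0.5] 0.08466603866063088
[[-0.006 -0.948  0.317]
 [-0.003  0.317  0.948]
 [-1.     0.005 -0.005]]
```

View pics/w1_big.png

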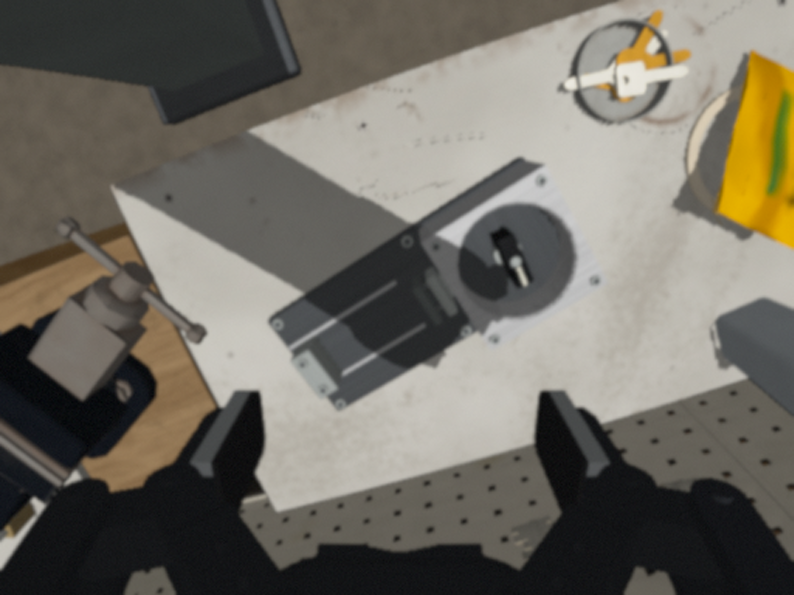

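The wrist view shows the jig clearly. The recess is round (518,258) in the enlarged picture, the knob bar runs (497,235)–(527,285), the jaw is at (440,292) and the stop at (315,372). The plate corners are near (270,318) and (342,408).

Run:
```python
from h import *
im=cv2.imread('pics/w1.png')
c=im[95:270,170:395]
cv2.imwrite('pics/w1c.png',cv2.resize(c,None,fx=3.4,fy=3.4,interpolation=cv2.INTER_CUBIC))
```

```text
(no output)
```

View pics/w1c.png

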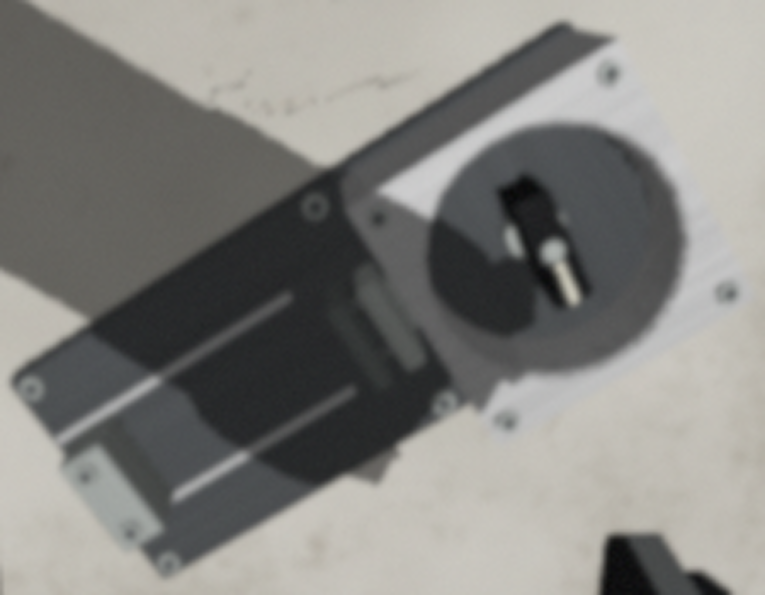

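```bash
cat > fit.py <<'E'
from h import *
import json
def fit2d(J,W):
    J=np.array(J,float);W=np.array(W,float)
    jc,wc=J.mean(0),W.mean(0); H=(J-jc).T@(W-wc)
    U,S,V=np.linalg.svd(H); Rm=V.T@np.diag([1,np.sign(np.linalg.det(V.T@U.T))])@U.T
    t=wc-Rm@jc; return Rm,t,W-(J@Rm.T+t)
E
python3 - <<'E'
from fit import *
p=json.load(open('pics/w1.json'))
f=lambda *a:[(170-0.5+(x+.5)/3.4,95-.5+(y+.5)/3.4) for x,y in a]
sc=onz(p,f((608,73),(726,292),(506,420),(378,218)),.06)[:,:2]
print('block screws',sc.round(4),np.linalg.norm(np.diff(sc,axis=0),axis=1), 'centre',sc.mean(0))
print('circle c',onz(p,f((557,247)),.06).round(4))
lo=onz(p,f((12,380),(165,577)),.012)[:,:2];print(lo,np.linalg.norm(lo[0]-lo[1]))
ps=onz(p,f((30,388),(168,563),(446,402),(315,206)),.012)[:,:2];print('pl screws',ps)
st=onz(p,f((62,462),(98,445),(163,527),(130,552)),.042)[:,:2]
kn=onz(p,f((500,180),(538,175),(590,293),(555,305)),.056)[:,:2]
kc=onz(p,f((545,243)),.056)
J=[(0,66),(0,66),(-50,-122),(50,-122)];W=[sc.mean(0),onz(p,f((557,247)),.06)[0,:2],lo[0],lo[1]]
Rm,t,res=fit2d(np.array(J)/1000,W)
print('yaw',np.degrees(np.arctan2(Rm[1,0],Rm[0,0])),'t',t,'res',(res*1000).round(1))
inv=lambda X:((np.array(X)[:,:2]-t)@Rm*1000).round(1)
print('stop',inv(st));print('knob bar',inv(kn));print('screws',inv(sc),inv(ps))
print('lines',inv(onz(p,f((60,440),(290,295),(175,497),(352,390)),.012)))
print('jaw top front',inv(onz(p,f((358,280),(403,370),(372,265),(425,362)),.041)))
E
```

```text
block screws [[0.4345 0.4327]
 [0.5098 0.452 ]
 [0.5291 0.3766]
 [0.4542 0.3575]] [0.07770478 0.07780396 0.07729323] centre [0.48190748 0.40469246]
circle c [[0.4796 0.4058 0.06  ]]
[[0.48045063 0.2140585 ]
 [0.57441339 0.23744974]] 0.09683052686767034
pl screws [[0.48540218 0.21908989]
 [0.56895849 0.24080513]
 [0.53830373 0.36042809]
 [0.45480313 0.3381396 ]]
yaw 14.504972673621348 t [0.49707941 0.34260508] res [[ 1.4 -1.8]
 [-1.  -0.7]
 [ 1.2  2.1]
 [-1.6  0.4]]
stop [[ -20.3 -110.5]
 [ -18.8  -96.3]
 [  18.7  -96. ]
 [  20.5 -111.6]]
knob bar [[-26.9  61.4]
 [-22.1  71.7]
 [ 18.6  67.4]
 [ 16.1  56.4]]
screws [[-38.  102.9]
 [ 39.7 102.7]
 [ 39.5  24.9]
 [-37.7  25.2]] [[ -42.2 -116.7]
 [  44.1 -116.6]
 [  44.4    6.9]
 [ -42.     6.3]]
lines [[ -19.8 -120. ]
 [ -20.2  -18.2]
 [  22.4  -97.8]
 [  21.8  -19.1]]
jaw top front [[-19.7   7.9]
 [ 14.4   4. ]
 [-21.5  14.3]
 [ 16.   11.5]]
```

Emit:
{"name": "arm_command", "arguments": {"commands": [[0.085, [0, -0.0125, -0.0375], [0, 0, 0]], [0.085, [0, -0.0125, -0.0375], [0, 0, 0]], [0.085, [0, -0.0125, -0.0375], [0, 0, 0]], [0.085, [0, -0.0125, -0.0375], [0, 0, 0]], [0.085, [0, -0.0125, -0.0375], [0, 0, 0]], [0.085, [0, -0.0125, -0.0375], [0, 0, 0]], [0.085, [0, -0.0125, -0.0375], [0, 0, 0]], [0.085, [0, -0.0125, -0.0375], [0, 0, 0]], [0.085, [0, -0.0125, -0.0375], [0, 0, 0]], [0.085, [0, -0.0125, -0.0375], [0, 0, 0]]]}}

```text
clock: 1.87
tool_pos: [0.4533, -0.0548, 0.2236]
tool_rot: [-0.417, 0.571, 0.423, 0.567]
wrist_force: [0.8, 0.6, -0.6]
opening: 0.0849
```

Emit:
{"name": "arm_command", "arguments": {"commands": [[0.085, [0, -0.0125, -0.0375], [0, 0, 0]], [0.085, [0, -0.0125, -0.0375], [0, 0, 0]], [0.085, [0, -0.0125, -0.0375], [0, 0, 0]], [0.085, [0, -0.0125, -0.0375], [0, 0, 0]], [0.085, [0, -0.0125, -0.0375], [0, 0, 0]], [0.085, [0, 0, 0], [0, 0, 0]]]}}

```text
clock: 2.37
tool_pos: [0.457, -0.2637, 0.2236]
tool_rot: [-0.419, 0.57, 0.422, 0.567]
wrist_force: [-1.5, -0.6, 0.2]
opening: 0.0849
```

```bash
python3 snap.py w2
```

```text
2.4167 [ 0.4573 -0.2602  0.2232] [ 0.01  0.27  0.5   1.87 -0.15  1.05  1.85] F [-0.3  0.3  0.3] 0.08507318538800224
[[-0.007 -0.957  0.291]
 [ 0.004  0.291  0.957]
 [-1.     0.008  0.002]]
```

View pics/w2_big.png

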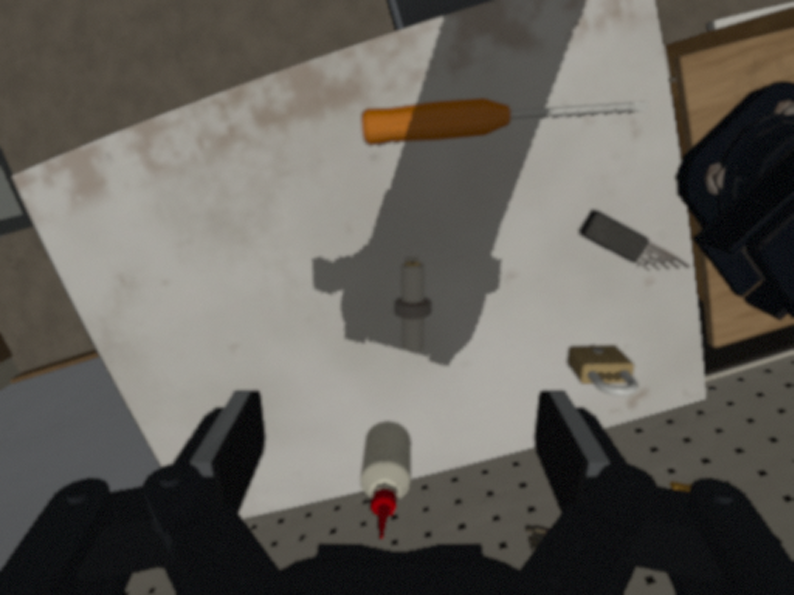

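The cylinder stands at about (413,305) in the enlarged picture, its ends near (413,260) and (415,352). The bottle, padlock and hex keys are all clear of it.

Run:
```python
from h import *
im=cv2.imread('pics/w2.png')
c=im[150:250,215:325]
c=cv2.convertScaleAbs(c,alpha=1.5)
cv2.imwrite('pics/w2c.png',cv2.resize(c,None,fx=6,fy=6,interpolation=cv2.INTER_CUBIC))
```

```text
(no output)
```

View pics/w2c.png

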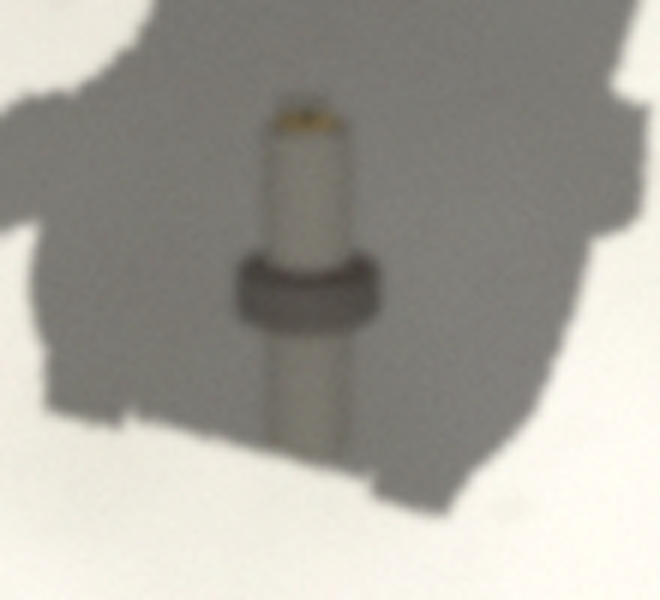

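Run:
```python
from h import *
im=cv2.imread('pics/w2.png')
c=im[150:250,215:325]
c=cv2.convertScaleAbs(c,alpha=1.0)
lo,hi=120,220
c=np.clip((c.astype(float)-lo)*255/(hi-lo),0,255).astype(np.uint8)
cv2.imwrite('pics/w2d.png',cv2.resize(c,None,fx=6,fy=6,interpolation=cv2.INTER_CUBIC))
```

```text
(no output)
```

View pics/w2d.png

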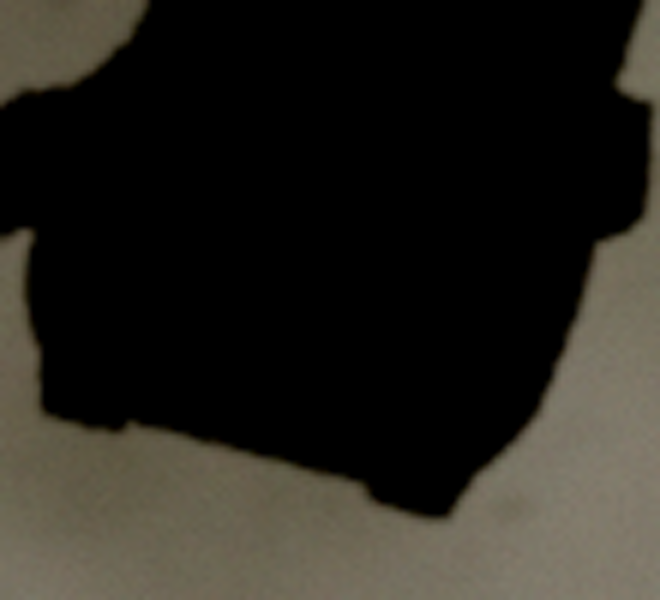

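Run:
```python
from fit import *
p=json.load(open('pics/w2.json'))
f=lambda *a:[(215-.5+(x+.5)/6,150-.5+(y+.5)/6) for x,y in a]
X=onz(p,f((306,128),(308,272),(309,332),(309,450)),.032); print(X.round(4))
d=X[3]-X[0];print('yaw',np.degrees(np.arctan2(d[1],d[0])),np.linalg.norm(d))
L=onz(p,f((266,150),(267,235),(350,150),(349,235),(269,350),(349,350)),.024);print('width',np.linalg.norm(L[0]-L[2]),(L[0]+L[2])/2,(L[4]+L[5])/2)
C=onz(p,f((237,290),(380,290)),.024);print('cam',C,np.linalg.norm(C[0]-C[1]))
print(p['position'])
```

```text
[[ 0.4657 -0.2577  0.032 ]
 [ 0.4927 -0.2654  0.032 ]
 [ 0.5043 -0.2686  0.032 ]
 [ 0.5279 -0.2756  0.032 ]]
yaw -16.04774888029321 0.06463747222902352
width 0.01584470908130754 [ 0.47204004 -0.25902491  0.024     ] [ 0.51091426 -0.27037382  0.024     ]
cam [[ 0.49489682 -0.28013676  0.024     ]
 [ 0.5029979  -0.25370347  0.024     ]] 0.027646819931187023
[0.3789124470052139, -0.24033547018882756, 0.36620592495376725]
```

Emit:
{"name": "arm_command", "arguments": {"commands": [[0.05, [0.035, -0.005, 0.0012], [-0.004, 0, 0]], [0.05, [0.035, -0.005, 0.0013], [-0.004, 0, 0]], [0.05, [0.035, -0.005, 0.0013], [-0.004, 0, 0]], [0.05, [0.035, -0.005, 0.0012], [-0.004, 0, 0]], [0.05, [0, 0, 0], [0, 0, 0]], [0.05, [0, 0, 0], [0, 0, 0]]]}}

```text
clock: 2.92
tool_pos: [0.4825, -0.2529, 0.0791]
tool_rot: [-0.425, 0.562, 0.43, 0.564]
wrist_force: [-0.0, -0.9, -0.1]
opening: 0.05
```

```bash
python3 snap.py w3
```

```text
2.9667 [ 0.4824 -0.2523  0.0792] [ 0.08  0.49  0.42  1.96 -0.29  0.76  1.96] F [-0.5  0.3  0.6] 0.050096407759827835
[[-0.002 -0.963  0.269]
 [ 0.009  0.269  0.963]
 [-1.     0.005  0.008]]
```

View pics/w3_big.png

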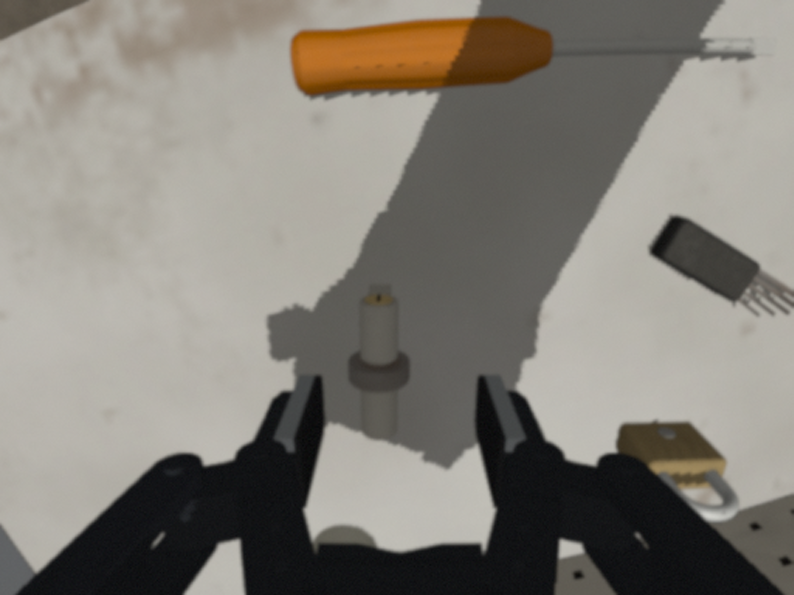

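Near end of the cylinder at (378,300), cam at (379,370), far end about (379,437) in the enlarged picture. The fingers sit to its right, so I need a sideways shift before descending.

Run:
```python
from fit import *
p=json.load(open('pics/w3.json'))
f=lambda *a:[((x+.5)/1.55-.5,(y+.5)/1.55-.5) for x,y in a]
X=onz(p,f((378.5,302),(378.5,358)),.032); print(X.round(4))
L=onz(p,f((360,340),(398,340),(362,415),(397,415)),.024);print('w',np.linalg.norm(L[0]-L[1]),(L[0]+L[1])/2,(L[2]+L[3])/2)
a=(L[0]+L[1])/2;b=(L[2]+L[3])/2;d=b-a;print(np.degrees(np.arctan2(d[1],d[0])))
u=np.array([np.cos(np.radians(-16)),np.sin(np.radians(-16)),0])
g=X[0]+.0125*u; print('g',g)
from cell import r
o=r.observe();Rt=R.from_quat(o['tool_rot']).as_matrix()
t=np.array([g[0],g[1],.006]);print('delta tool',(Rt.T@(t-o['tool_pos'])).round(4))
print('tool z yaw',np.degrees(np.arctan2(Rt[1,2],Rt[0,2])))
```

```text
[[ 0.465  -0.2572  0.032 ]
 [ 0.4895 -0.2645  0.032 ]]
w 0.016820526685180536 [ 0.48471801 -0.26312418  0.024     ] [ 0.52164662 -0.27380819  0.024     ]
-16.13596373653999
g [ 0.47698972 -0.26068341  0.032     ]
delta tool [ 0.0732  0.0026 -0.0101]
tool z yaw 74.41428069220949
```

Emit:
{"name": "arm_command", "arguments": {"commands": [[0.05, [0, 0.0026, -0.01], [0, 0, 0]], [0.05, [0.033, 0, 0], [0, 0, 0]], [0.05, [0, 0, 0], [0, 0, 0]]]}}

```text
clock: 3.22
tool_pos: [0.48, -0.2616, 0.0514]
tool_rot: [-0.428, 0.559, 0.429, 0.565]
wrist_force: [-1.8, 1.8, -0.8]
opening: 0.0499
```

```bash
cat > d.py <<'E'
import sys
from h import *
from cell import r
# target x y z, tool-z yaw deg
t=np.array(list(map(float,sys.argv[1:4])));yw=float(sys.argv[4])
o=r.observe();Rt=R.from_quat(o['tool_rot'])
zc=np.array([np.cos(np.radians(yw)),np.sin(np.radians(yw)),0]);xc=np.array([0,0,-1.])
Rd=R.from_matrix(np.c_[xc,np.cross(zc,xc),zc])
print('clock',o['clock'],'pos',o['tool_pos'].round(4),'delta tool',Rt.inv().apply(t-o['tool_pos']).round(4),'rot',(Rt.inv()*Rd).as_rotvec().round(4),'F',o['wrist_force'].round(1),'T',o['wrist_torque'].round(2),'open',round(o['opening'],4),'q',o['q'].round(2))
E
python3 d.py 0.477 -0.2607 0.006 74
```

```text
clock 3.2167 pos [ 0.48   -0.2616  0.0514] delta tool [ 0.0454  0.0033 -0.0003] rot [0.0105 0.008  0.0033] F [-1.8  1.8 -0.8] T [0.04 0.06 0.02] open 0.0499 q [ 0.12  0.53  0.4   1.97 -0.32  0.7   2.01]
```

Emit:
{"name": "arm_command", "arguments": {"commands": [[0.05, [0.02, 0.003, 0], [0.01, 0.008, 0.003]], [0.05, [0.015, 0, 0], [0, 0, 0]], [0.05, [0.01, 0, 0], [0, 0, 0]], [0.05, [0, 0, 0], [0, 0, 0]]]}}

```text
clock: 3.55
tool_pos: [0.4812, -0.2651, 0.015]
tool_rot: [-0.429, 0.563, 0.421, 0.568]
wrist_force: [-0.7, 0.9, -0.5]
opening: 0.0502
```

```bash
python3 d.py 0.477 -0.2607 0.006 74
```

```text
clock 3.55 pos [ 0.4812 -0.2651  0.015 ] delta tool [0.009  0.0054 0.0031] rot [-0.0023 -0.0009  0.0129] F [-0.7  0.9 -0.5] T [ 0.01  0.06 -0.  ] open 0.0502 q [ 0.14  0.59  0.37  1.99 -0.35  0.61  2.03]
```

Emit:
{"name": "arm_command", "arguments": {"commands": [[0.05, [0.006, 0.0055, 0.003], [0, 0, 0.012]], [0.05, [0, 0, 0], [0, 0, 0]]]}}

```text
clock: 3.72
tool_pos: [0.4778, -0.2616, 0.0118]
tool_rot: [-0.426, 0.565, 0.423, 0.566]
wrist_force: [-0.3, -0.7, -0.1]
opening: 0.0504
```

```bash
python3 d.py 0.477 -0.2607 0.006 74; python3 snap.py w4
```

```text
clock 3.7167 pos [ 0.4778 -0.2616  0.0118] delta tool [0.0057 0.001  0.0007] rot [-0.0032 -0.0008  0.0037] F [-0.3 -0.7 -0.1] T [ 0.05 -0.01  0.03] open 0.0504 q [ 0.13  0.59  0.37  2.   -0.35  0.61  2.02]
3.7667 [ 0.4787 -0.2625  0.0125] [ 0.13  0.59  0.37  1.99 -0.35  0.61  2.02] F [ 0.6 -0.8  1. ] 0.05028142591251817
[[ 0.005 -0.96   0.279]
 [-0.003  0.279  0.96 ]
 [-1.    -0.006 -0.001]]
```

View pics/w4_big.png

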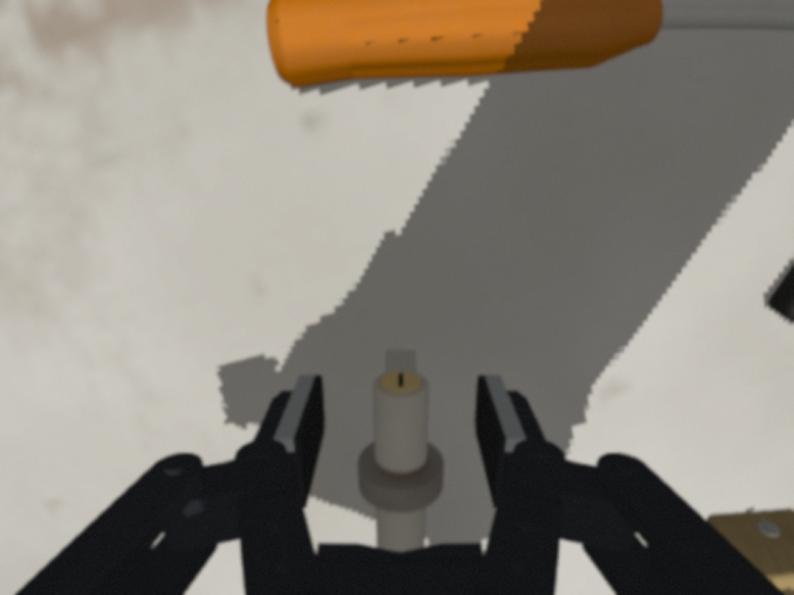

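The cylinder is centred between the fingers (400 against a midpoint of 399), so I'll descend the last 6 mm and close.

Emit:
{"name": "arm_command", "arguments": {"commands": [[0.05, [0.006, 0.0015, 0.001], [0, 0, 0]], [0.05, [0.002, 0, 0], [0, 0, 0]]], "newtons": 50}}

```text
clock: 3.93
tool_pos: [0.4788, -0.2617, 0.0061]
tool_rot: [-0.428, 0.564, 0.422, 0.567]
wrist_force: [-0.9, 0.3, -1.2]
opening: 0.0503
```

```bash
python3 d.py 0.477 -0.2607 0.006 74
```

```text
clock 3.9333 pos [ 0.4788 -0.2617  0.0061] delta tool [0.0001 0.002  0.0005] rot [-0.0033 -0.0017  0.0095] F [-0.9  0.3 -1.2] T [ 0.04  0.06 -0.02] open 0.0503 q [ 0.14  0.6   0.36  2.   -0.36  0.6   2.03]
```

Emit:
{"name": "arm_command", "arguments": {"commands": [[0.05, [0, 0.002, 0], [0, 0, 0.009]], [0.008, [0, 0, 0], [0, 0, 0]], [0.008, [0, 0, 0], [0, 0, 0]], [0.008, [0, 0, 0], [0, 0, 0]], [0.008, [0, 0, 0], [0, 0, 0]], [0.008, [0, 0, 0], [0, 0, 0]], [0.008, [0, 0, 0], [0, 0, 0]]], "newtons": 50}}

```text
clock: 4.52
tool_pos: [0.4768, -0.2609, 0.0063]
tool_rot: [-0.425, 0.566, 0.425, 0.565]
wrist_force: [0.3, -0.8, -0.6]
opening: 0.0155
```

```bash
python3 d.py 0.477 -0.2607 0.006 74; python3 snap.py w5
```

```text
clock 4.5167 pos [ 0.4768 -0.2609  0.0063] delta tool [ 0.0003 -0.0001  0.0003] rot [-0.0029 -0.0015 -0.0006] F [ 0.3 -0.8 -0.6] T [0.06 0.01 0.01] open 0.0155 q [ 0.13  0.6   0.36  2.   -0.36  0.61  2.03]
4.5667 [ 0.4768 -0.261   0.0063] [ 0.13  0.6   0.36  2.   -0.36  0.61  2.03] F [-0.2  0.6  0.7] 0.0157015874136685
[[-0.001 -0.96   0.279]
 [-0.001  0.279  0.96 ]
 [-1.     0.001 -0.002]]
```

View pics/w5_big.png

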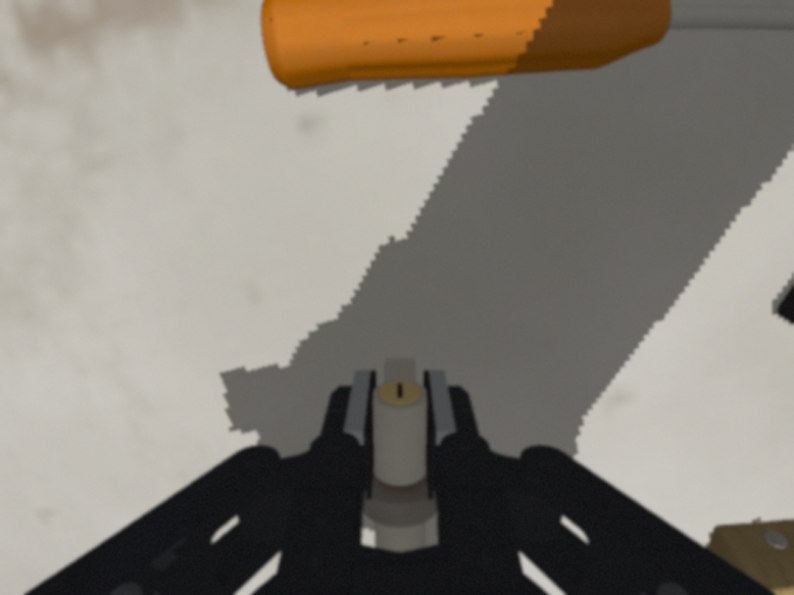

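Gripped at an opening of 15.6 mm. Next I'll lift, then turn clockwise to match the jig.

Emit:
{"name": "arm_command", "arguments": {"commands": [[0.008, [-0.03, 0, 0], [0, 0, 0]], [0.008, [-0.035, 0, 0], [0.115, 0, 0]], [0.008, [-0.035, 0, 0], [0.115, 0, 0]], [0.008, [-0.035, 0, 0], [0.115, 0, 0]], [0.008, [-0.035, 0, 0], [0.115, 0, 0]], [0.008, [-0.03, 0, 0], [0.115, 0, 0]], [0.008, [0, 0, 0], [0.115, 0, 0]], [0.008, [0, 0, 0], [0.115, 0, 0]], [0.008, [0, 0, 0], [0.115, 0, 0]], [0.008, [0, 0, 0], [0.115, 0, 0]]]}}

```text
clock: 5.4
tool_pos: [0.4739, -0.2598, 0.2132]
tool_rot: [-0.071, 0.706, 0.075, 0.701]
wrist_force: [0.2, 0.6, -2.3]
opening: 0.0155
```

```bash
python3 d.py 0.532 0.212 0.2 14.5
```

```text
clock 5.4 pos [ 0.4739 -0.2598  0.2132] delta tool [0.0149 0.4497 0.1539] rot [-0.0462 -0.0057 -0.006 ] F [ 0.2  0.6 -2.3] T [-0.01  0.02 -0.03] open 0.0155 q [-0.21  0.36  0.8   1.86 -0.29  1.06  0.92]
```

Emit:
{"name": "arm_command", "arguments": {"commands": [[0.008, [0, 0.035, 0.012], [-0.005, 0, 0]], [0.008, [0, 0.035, 0.012], [-0.005, 0, 0]], [0.008, [0, 0.035, 0.012], [-0.005, 0, 0]], [0.008, [0, 0.035, 0.012], [-0.005, 0, 0]], [0.008, [0, 0.035, 0.012], [-0.005, 0, 0]], [0.008, [0, 0.035, 0.012], [-0.005, 0, 0]], [0.008, [0, 0.035, 0.012], [-0.005, 0, 0]], [0.008, [0, 0.035, 0.012], [-0.005, 0, 0]], [0.008, [0, 0.035, 0.012], [-0.005, 0, 0]], [0.008, [0, 0.035, 0.012], [0, 0, 0]]]}}

```text
clock: 6.23
tool_pos: [0.5131, 0.1128, 0.2123]
tool_rot: [-0.079, 0.705, 0.08, 0.7]
wrist_force: [1.2, 0.6, -2.1]
opening: 0.0155
```

```bash
python3 d.py 0.532 0.212 0.2 14.5
```

```text
clock 6.2333 pos [0.5131 0.1128 0.2123] delta tool [0.0122 0.0925 0.0407] rot [-0.0277 -0.0077 -0.0024] F [ 1.2  0.6 -2.1] T [ 0.01 -0.06 -0.04] open 0.0155 q [-0.86  0.3   0.7   1.89 -0.23  1.04  0.15]
```

Emit:
{"name": "arm_command", "arguments": {"commands": [[0.008, [0, 0.03, 0.014], [-0.01, -0.004, 0]], [0.008, [0, 0.03, 0.014], [-0.01, -0.003, 0]], [0.008, [0, 0.03, 0.013], [-0.008, 0, 0]], [0.008, [0, 0, 0], [0, 0, 0]], [0.008, [0, 0, 0], [0, 0, 0]]]}}

```text
clock: 6.65
tool_pos: [0.5288, 0.2264, 0.2098]
tool_rot: [-0.093, 0.702, 0.096, 0.699]
wrist_force: [0.3, -0.5, -1.9]
opening: 0.0156
```

```bash
python3 d.py 0.532 0.212 0.2 14.5; python3 snap.py w6
```

```text
clock 6.65 pos [0.5288 0.2264 0.2098] delta tool [ 0.0098 -0.0147 -0.0007] rot [ 0.0154 -0.0031 -0.0055] F [ 0.3 -0.5 -1.9] T [-0.05  0.02  0.03] open 0.0156 q [-0.97  0.39  0.64  1.78 -0.27  1.06  0.04]
6.7 [0.5285 0.2273 0.2097] [-0.97  0.39  0.64  1.78 -0.27  1.06  0.04] F [-0.6  1.6 -1. ] 0.015406678996564881
[[-0.005 -0.266  0.964]
 [ 0.005  0.964  0.266]
 [-1.     0.007 -0.003]]
```

View pics/w6_big.png

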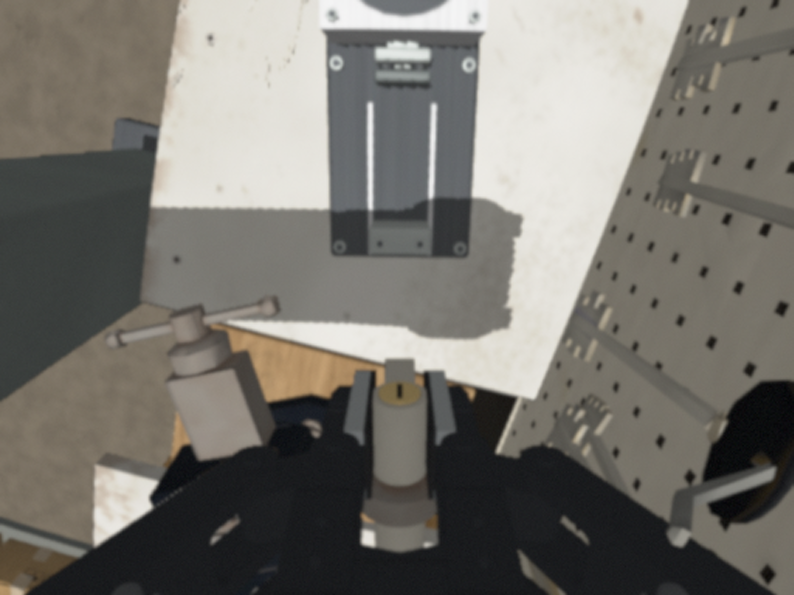

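The jig is upright in this view: plate edge at (332–470, 255), stop (370–434, 222–255), jaw (376–432, 45–82), block edge at row 30. I'll crop closer to measure.

Run:
```python
from h import *
im=cv2.imread('pics/w6.png')
c=im[0:170,200:320]
c=cv2.convertScaleAbs(c,alpha=1.3)
cv2.imwrite('pics/w6c.png',cv2.resize(c[:85],None,fx=6.5,fy=6.5,interpolation=cv2.INTER_CUBIC))
cv2.imwrite('pics/w6d.png',cv2.resize(c[85:],None,fx=6.5,fy=6.5,interpolation=cv2.INTER_CUBIC))
```

```text
(no output)
```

View pics/w6c.png

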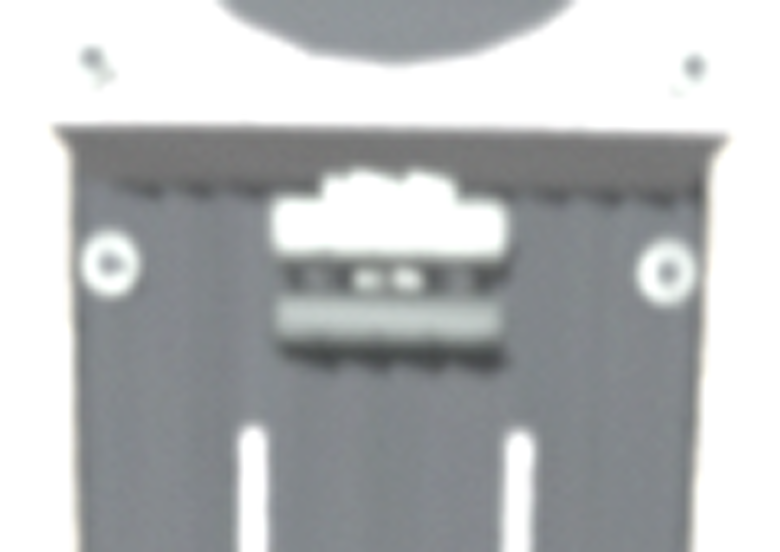

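View pics/w6d.png

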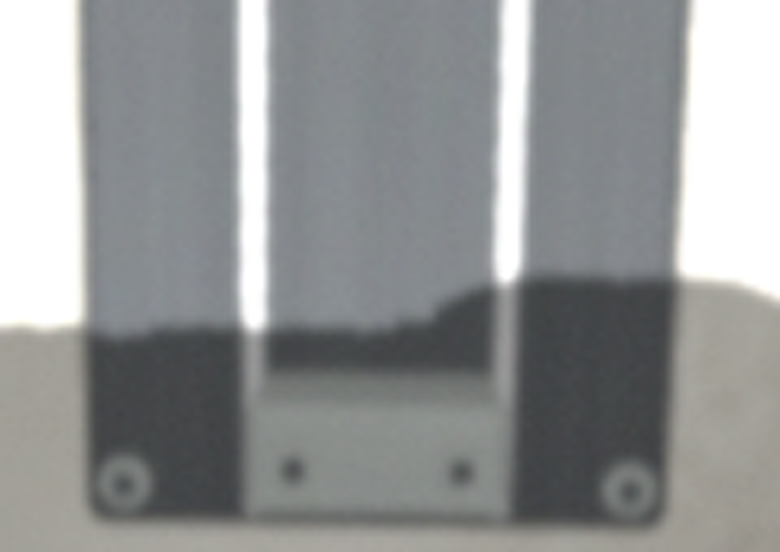

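Run:
```python
from fit import *
p=json.load(open('pics/w6.json'))
c=lambda *a:[(200-.5+(x+.5)/6.5,-.5+(y+.5)/6.5) for x,y in a]
d=lambda *a:[(200-.5+(x+.5)/6.5,85-.5+(y+.5)/6.5) for x,y in a]
bs=onz(p,c((92,58),(694,67)),.06)[:,:2]
be=onz(p,c((58,127),(725,135)),.06)[:,:2]
pe=onz(p,d((90,519),(665,523)),.012)[:,:2]
ps=onz(p,d((123,484),(630,490))+c((110,265),(666,272)),.012)[:,:2]
print('widths',np.linalg.norm(bs[0]-bs[1]),np.linalg.norm(be[0]-be[1]),np.linalg.norm(pe[0]-pe[1]),np.linalg.norm(ps[0]-ps[1]),np.linalg.norm(ps[0]-ps[2]))
W=np.vstack([be.mean(0),pe.mean(0)]);J=np.array([(0,20),(0,-122)])/1000
Rm,t,res=fit2d(J,W)
print('yaw',np.degrees(np.arctan2(Rm[1,0],Rm[0,0])),'t',t,(res*1000).round(1))
inv=lambda X:((np.array(X)[:,:2]-t)@Rm*1000).round(1)
print('be',inv(be),'bs',inv(bs),'pe',inv(pe),'ps',inv(ps))
print('stop top',inv(onz(p,d((258,405),(503,408)),.042)),'bot',inv(onz(p,d((265,373),(495,376)),.012)), 'back',inv(onz(p,d((250,515),(508,517)),.042)))
print('jaw bar top(.041)',inv(onz(p,c((277,300),(500,305),(277,343),(500,343)),.041)),'carriage',inv(onz(p,c((273,250),(505,250)),.041)))
print('jaw at .013?',inv(onz(p,c((277,343),(500,343)),.013)))
print('lines',inv(onz(p,c((253,440),(520,440))+d((256,320),(505,290)),.012)))
```

```text
widths 0.07850113823830007 0.08757471838285688 0.09877642229326661 0.08661622862877845 0.12250312254267698
yaw 14.551508746217243 t [0.49887972 0.34171556] [[ 0.3 -1.3]
 [-0.3  1.3]]
be [[-43.8  18.5]
 [ 43.8  18.8]] bs [[-39.2  27. ]
 [ 39.3  27. ]] pe [[ -49.4 -121. ]
 [  49.4 -120.3]] ps [[ -43.6 -114.8]
 [  43.1 -114.6]
 [ -43.2    7.7]
 [  42.9    7.9]]
stop top [[-18.7 -95.3]
 [ 19.  -95.2]] bot [[-19.2 -95.4]
 [ 19.4 -95.4]] back [[ -20.  -112.7]
 [  20.4 -112.4]]
jaw bar top(.041) [[-15.9  -0.7]
 [ 15.8  -1. ]
 [-15.9  -6.5]
 [ 15.9  -6.1]] carriage [[-16.5   6. ]
 [ 16.3   6.4]]
jaw at .013? [[-17.3  -3.7]
 [ 17.4  -3.2]]
lines [[-21.1 -18.2]
 [ 21.  -17.6]
 [-20.7 -86.6]
 [ 20.6 -81. ]]
```

```bash
python3 d.py 0.5076 0.3067 0.075 14.5
```

```text
clock 6.7 pos [0.5285 0.2273 0.2097] delta tool [0.1352 0.0813 0.0014] rot [ 0.0163 -0.0032 -0.0065] F [-0.6  1.6 -1. ] T [ 0.14  0.01 -0.01] open 0.0154 q [-0.97  0.39  0.64  1.78 -0.27  1.06  0.04]
```

Emit:
{"name": "arm_command", "arguments": {"commands": [[0.008, [0.01, 0.035, 0.001], [0.016, -0.003, -0.006]], [0.008, [0.02, 0.033, 0], [0, 0, 0]], [0.008, [0.035, 0.01, 0], [0, 0, 0]], [0.008, [0.035, 0, 0], [0, 0, 0]], [0.008, [0.03, 0, 0], [0, 0, 0]], [0.008, [0, 0, 0], [0, 0, 0]]]}}

```text
clock: 7.2
tool_pos: [0.512, 0.3003, 0.0782]
tool_rot: [-0.085, 0.7, 0.087, 0.704]
wrist_force: [-1.6, 0.1, -2.1]
opening: 0.0152
```

```bash
python3 d.py 0.5076 0.3067 0.075 14.5
```

```text
clock 7.2 pos [0.512  0.3003 0.0782] delta tool [ 0.0032  0.0073 -0.0027] rot [-0.0103  0.0061 -0.0022] F [-1.6  0.1 -2.1] T [ 0.    0.16 -0.05] open 0.0152 q [-1.    0.58  0.54  1.85 -0.4   0.82 -0.02]
```

Emit:
{"name": "arm_command", "arguments": {"commands": [[0.008, [0.01, 0.0075, -0.0027], [-0.01, 0.006, -0.002]], [0.008, [0.012, 0, 0], [0, 0, 0]], [0.008, [0, 0, 0], [0, 0, 0]]]}}

```text
clock: 7.45
tool_pos: [0.5087, 0.3046, 0.0568]
tool_rot: [-0.088, 0.702, 0.088, 0.702]
wrist_force: [0.4, -0.2, -2.0]
opening: 0.015
```

```bash
python3 d.py 0.5076 0.3067 0.019 14.5; python3 snap.py w7
```

```text
clock 7.45 pos [0.5087 0.3046 0.0568] delta tool [ 0.0377  0.0023 -0.0006] rot [-0.0036  0.      0.0009] F [ 0.4 -0.2 -2. ] T [-0.02  0.1   0.02] open 0.015 q [-1.    0.61  0.52  1.86 -0.41  0.78 -0.01]
7.5 [0.5092 0.3052 0.0578] [-1.    0.61  0.52  1.86 -0.41  0.79 -0.01] F [ 0.1  0.3 -1. ] 0.015617270234162779
[[ 0.001 -0.247  0.969]
 [ 0.     0.969  0.247]
 [-1.    -0.     0.001]]
```

View pics/w7_big.png

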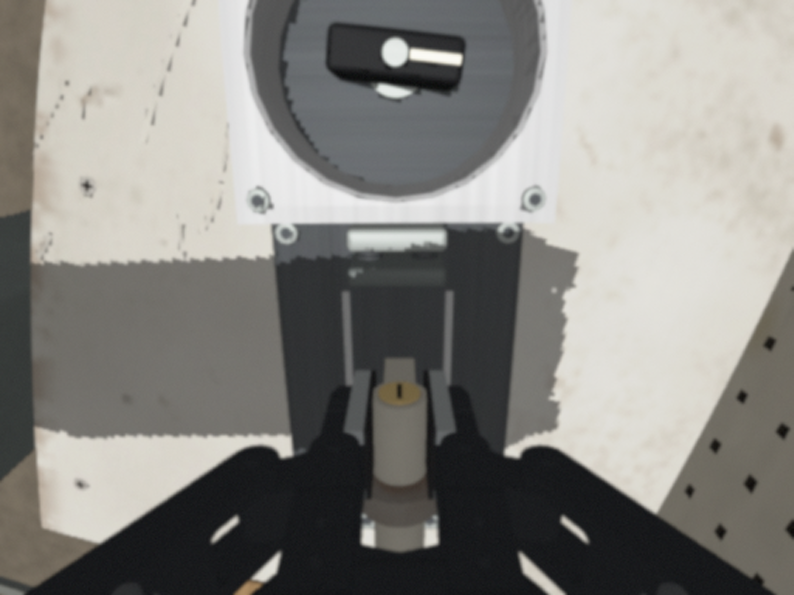

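Cylinder at column 400, centred between the lane lines (348 and 449). The knob bar is visible, turned slightly clockwise.

Run:
```python
from fit import *
p=json.load(open('pics/w7.json'))
f=lambda *a:[((x+.5)/1.55-.5,(y+.5)/1.55-.5) for x,y in a]
W=onz(p,f((258,198),(534,198)),.06)[:,:2];print(W)
k=onz(p,f((395,52),(329,25),(467,37),(329,77),(464,88)),.056)[:,:2]
y=np.radians(14.5);Rm=np.array([[np.cos(y),-np.sin(y)],[np.sin(y),np.cos(y)]])
t=W.mean(0)-Rm@np.array([0,.027]);print('t',t)
inv=lambda X:((np.array(X)[:,:2]-t)@Rm*1000).round(1)
print('screws',inv(W));print('knob',inv(k))
k=inv(k)
for a,b in((1,2),(3,4)):print('bar angle cw',-np.degrees(np.arctan2(*(k[b]-k[a])[::-1])))
print('jaw bar',inv(onz(p,f((348,284),(446,284)),.041)),'edge',inv(onz(p,f((240,223),(553,221)),.06)))
```

```text
[[0.45408512 0.35750356]
 [0.53039158 0.37687863]]
t [0.49899861 0.34105111]
screws [[-39.4  27.2]
 [ 39.4  26.8]]
knob [[ -0.   65.8]
 [-17.7  72.8]
 [ 19.3  69.6]
 [-18.2  59.6]
 [ 18.9  56.5]]
bar angle cw 4.943010718613538
bar angle cw 4.776422368522918
jaw bar [[-16.7  -4.6]
 [ 16.7  -4.8]] edge [[-45.3  20. ]
 [ 45.5  20.2]]
```

Emit:
{"name": "arm_command", "arguments": {"commands": [[0.008, [0.018, 0.001, -0.001], [0, 0, 0]], [0.008, [0.01, 0, 0], [0, 0, 0]], [0.008, [0, 0, 0], [0, 0, 0]]]}}

```text
clock: 7.75
tool_pos: [0.5114, 0.3069, 0.0335]
tool_rot: [-0.086, 0.699, 0.089, 0.704]
wrist_force: [0.0, -0.6, -1.5]
opening: 0.0151
```

```bash
python3 d.py 0.5081 0.3057 0.0185 14.4
```

```text
clock 7.75 pos [0.5114 0.3069 0.0335] delta tool [ 0.015  -0.0003 -0.0036] rot [-0.0031  0.0083 -0.0029] F [ 0.  -0.6 -1.5] T [0.01 0.03 0.01] open 0.0151 q [-0.98  0.64  0.5   1.87 -0.44  0.73  0.01]
```

Emit:
{"name": "arm_command", "arguments": {"commands": [[0.008, [0.006, 0, -0.0036], [0, 0.008, -0.003]], [0.008, [0.003, 0, 0], [0, 0, 0]], [0.008, [0.002, 0, 0], [0, 0, 0]], [0.008, [0, 0, 0], [0, 0, 0]]]}}

```text
clock: 8.08
tool_pos: [0.5096, 0.3063, 0.0246]
tool_rot: [-0.087, 0.701, 0.088, 0.703]
wrist_force: [-0.3, -0.1, -1.3]
opening: 0.0153
```

```bash
python3 d.py 0.5081 0.3057 0.0185 14.4
```

```text
clock 8.0833 pos [0.5096 0.3063 0.0246] delta tool [ 0.0061 -0.0002 -0.0017] rot [-0.004   0.0031 -0.0012] F [-0.3 -0.1 -1.3] T [-0.01  0.04  0.  ] open 0.0153 q [-0.98  0.65  0.49  1.87 -0.45  0.72  0.02]
```

Emit:
{"name": "arm_command", "arguments": {"commands": [[0.008, [0.003, 0, -0.0015], [0, 0.002, 0]], [0.008, [0.002, 0, 0], [0, 0, 0]], [0.008, [0, 0, 0], [0, 0, 0]]]}}

```text
clock: 8.33
tool_pos: [0.5087, 0.3062, 0.0201]
tool_rot: [-0.086, 0.701, 0.088, 0.702]
wrist_force: [0.4, 0.4, -2.6]
opening: 0.0152
```

```bash
python3 d.py 0.5081 0.3057 0.0185 14.4
```

```text
clock 8.3333 pos [0.5087 0.3062 0.0201] delta tool [ 0.0016 -0.0003 -0.0007] rot [-0.004   0.0023 -0.0018] F [ 0.4  0.4 -2.6] T [0.02 0.02 0.  ] open 0.0152 q [-0.97  0.66  0.49  1.87 -0.45  0.72  0.02]
```

Emit:
{"name": "arm_command", "arguments": {"commands": [[0.008, [0.0012, 0, 0], [0, 0.002, 0]], [0.008, [0.0005, 0, 0], [0, 0, 0]], [0.008, [0, 0, 0], [0, 0, 0]]]}}

```text
clock: 8.58
tool_pos: [0.5087, 0.3063, 0.0184]
tool_rot: [-0.087, 0.702, 0.088, 0.702]
wrist_force: [-0.9, -0.1, -1.3]
opening: 0.0154
```

```bash
python3 d.py 0.5081 0.3057 0.0185 14.4;python3 snap.py w8
```

```text
clock 8.5833 pos [0.5087 0.3063 0.0184] delta tool [-0.0001 -0.0004 -0.0007] rot [-0.004   0.0002 -0.0019] F [-0.9 -0.1 -1.3] T [0.05 0.08 0.02] open 0.0154 q [-0.97  0.66  0.48  1.87 -0.45  0.72  0.02]
8.6333 [0.5087 0.3063 0.0184] [-0.97  0.66  0.48  1.87 -0.45  0.72  0.02] F [ 0.6 -0.  -2.1] 0.015291303486282054
[[-0.    -0.245  0.97 ]
 [ 0.002  0.97   0.245]
 [-1.     0.002  0.   ]]
```

View pics/w8_big.png

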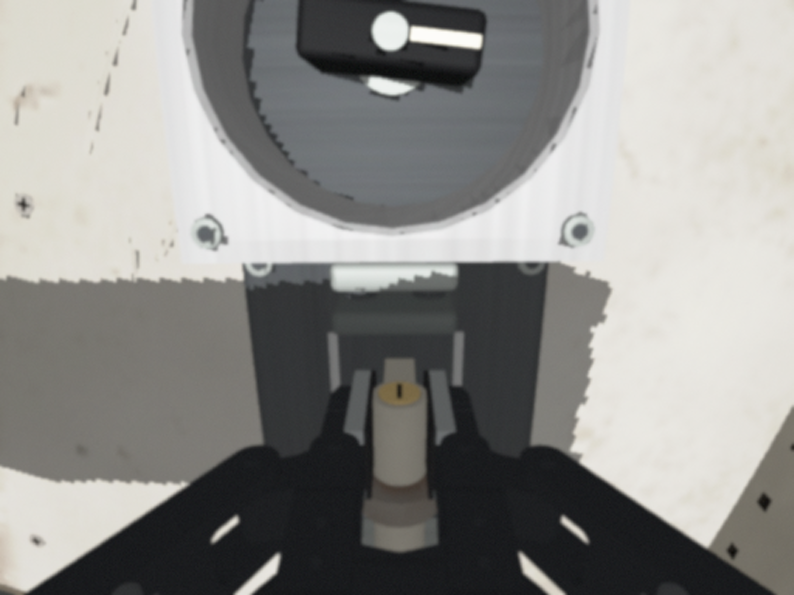

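Not touching yet, since Fz is still about the cylinder's weight. I'll lower in sub-millimetre steps.

Emit:
{"name": "arm_command", "arguments": {"commands": [[0.008, [0.0008, 0, 0], [0, 0, 0]], [0.008, [0, 0, 0], [0, 0, 0]], [0.008, [0, 0, 0], [0, 0, 0]]]}}

```text
clock: 8.88
tool_pos: [0.5091, 0.3064, 0.0187]
tool_rot: [-0.086, 0.702, 0.088, 0.702]
wrist_force: [-0.5, 0.1, -1.6]
opening: 0.0154
```

```bash
python3 d.py 0.5081 0.3057 0.0185 14.4
```

```text
clock 8.8833 pos [0.5091 0.3064 0.0187] delta tool [ 0.0002 -0.0004 -0.0011] rot [-0.0042  0.0008 -0.0027] F [-0.5  0.1 -1.6] T [0.02 0.02 0.  ] open 0.0154 q [-0.97  0.66  0.48  1.87 -0.45  0.72  0.02]
```

Emit:
{"name": "arm_command", "arguments": {"commands": [[0.008, [0.0015, 0, 0], [0, 0, 0]], [0.008, [0.001, 0, 0], [0, 0, 0]], [0.008, [0, 0, 0], [0, 0, 0]]]}}

```text
clock: 9.13
tool_pos: [0.5094, 0.3066, 0.0186]
tool_rot: [-0.085, 0.702, 0.089, 0.702]
wrist_force: [0.2, 0.3, -1.8]
opening: 0.0159
```

```bash
python3 d.py 0.5081 0.3057 0.0185 14.4
```

```text
clock 9.1333 pos [0.5094 0.3066 0.0186] delta tool [ 0.0001 -0.0005 -0.0014] rot [-0.0044  0.001  -0.0045] F [ 0.2  0.3 -1.8] T [-0.    0.01 -0.02] open 0.0159 q [-0.97  0.66  0.48  1.87 -0.46  0.72  0.02]
```

Emit:
{"name": "arm_command", "arguments": {"commands": [[0.008, [0.0015, 0, -0.001], [0, 0, 0]]]}}

```text
clock: 9.22
tool_pos: [0.5094, 0.3067, 0.0181]
tool_rot: [-0.085, 0.701, 0.089, 0.703]
wrist_force: [-3.2, -1.7, 21.2]
opening: 0.0156
```

```bash
python3 d.py 0.5081 0.3057 0.0185 14.4
```

```text
clock 9.2167 pos [0.5094 0.3067 0.0181] delta tool [-0.0004 -0.0007 -0.0015] rot [-0.0046  0.0032 -0.0052] F [-3.2 -1.7 21.2] T [-0.48  0.57  0.06] open 0.0156 q [-0.97  0.66  0.48  1.87 -0.46  0.71  0.03]
```

Contact confirmed: a 1.5 mm push gave 21 N, so the keel is on the plate. I'll relax and release.

Emit:
{"name": "arm_command", "arguments": {"commands": [[0.008, [0, 0, 0], [0, 0, 0]], [0.008, [0, 0, 0], [0, 0, 0]], [0.025, [0, 0, 0], [0, 0, 0]], [0.045, [0, 0, 0], [0, 0, 0]], [0.045, [0, 0, 0], [0, 0, 0]], [0.045, [0, 0, 0], [0, 0, 0]]]}}

```text
clock: 9.72
tool_pos: [0.51, 0.307, 0.0179]
tool_rot: [-0.085, 0.7, 0.089, 0.703]
wrist_force: [-0.1, -0.0, 0.4]
opening: 0.045
```

```bash
python3 d.py 0.5081 0.3057 0.0185 14.4;python3 snap.py w9
```

```text
clock 9.7167 pos [0.51   0.307  0.0179] delta tool [-0.0006 -0.0008 -0.0021] rot [-0.0045  0.0047 -0.0053] F [-0.1 -0.   0.4] T [-0.06  0.03 -0.03] open 0.045 q [-0.97  0.66  0.48  1.87 -0.46  0.71  0.03]
9.7667 [0.51   0.307  0.0179] [-0.97  0.66  0.48  1.87 -0.46  0.71  0.03] F [0.3 0.5 0.3] 0.04513899792422068
[[ 0.003 -0.244  0.97 ]
 [ 0.006  0.97   0.244]
 [-1.     0.005  0.005]]
```

View pics/w9_big.png

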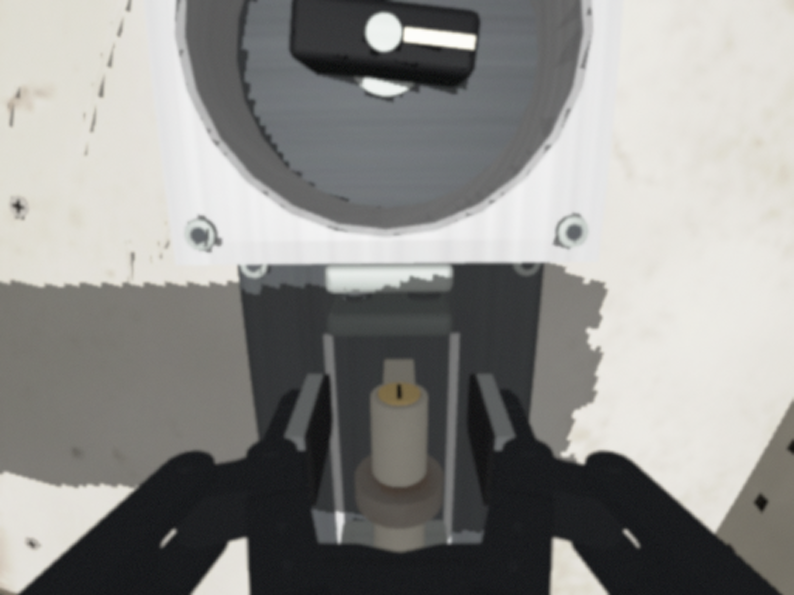

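The cylinder stands free and upright in the lane, at column 398 between lines at 330 and 455. Next: retreat upward and turn for the knob.

Emit:
{"name": "arm_command", "arguments": {"commands": [[0.045, [-0.03, 0, 0], [0, 0, 0]], [0.045, [-0.035, 0, 0], [0, 0, 0]], [0.03, [-0.035, 0, 0], [-0.12, 0, 0]], [0.03, [-0.03, 0, 0], [-0.12, 0, 0]], [0.03, [0, 0, 0], [-0.12, 0, 0]], [0.03, [0, 0, 0], [-0.12, 0, 0]], [0.03, [0, 0, 0], [-0.12, 0, 0]], [0.03, [0, 0, 0], [-0.12, 0, 0]], [0.03, [0, 0, 0], [-0.12, 0, 0]], [0.03, [0, 0, 0], [-0.12, 0, 0]]]}}

```text
clock: 10.6
tool_pos: [0.5095, 0.3059, 0.154]
tool_rot: [-0.411, 0.573, 0.411, 0.577]
wrist_force: [-0.3, -0.0, 0.5]
opening: 0.03
```

Emit:
{"name": "arm_command", "arguments": {"commands": [[0.03, [0, 0, 0], [-0.12, 0, 0]], [0.03, [0, 0, 0], [-0.12, 0, 0]], [0.03, [0, 0, 0], [-0.12, 0, 0]], [0.03, [0, 0, 0], [0, 0, 0]]]}}

```text
clock: 10.93
tool_pos: [0.5096, 0.3054, 0.1541]
tool_rot: [0.513, -0.485, -0.512, -0.489]
wrist_force: [-0.4, -0.3, -0.1]
opening: 0.0296
```

```bash
python3 d.py 0.4826 0.4050 0.13 99.5;python3 snap.py w10
```

```text
clock 10.9333 pos [0.5096 0.3054 0.1541] delta tool [0.0243 0.022  0.1007] rot [-0.1151  0.0033  0.005 ] F [-0.4 -0.3 -0.1] T [0.02 0.01 0.04] open 0.0296 q [-0.81  0.44  0.26  1.78 -0.13  0.94  1.12]
10.9833 [0.5096 0.3054 0.154 ] [-0.81  0.44  0.26  1.78 -0.13  0.94  1.11] F [-0.1  0.2 -0.6] 0.02986247189947132
[[ 0.004 -0.999 -0.044]
 [ 0.004 -0.044  0.999]
 [-1.    -0.005  0.004]]
```

View pics/w10_big.png

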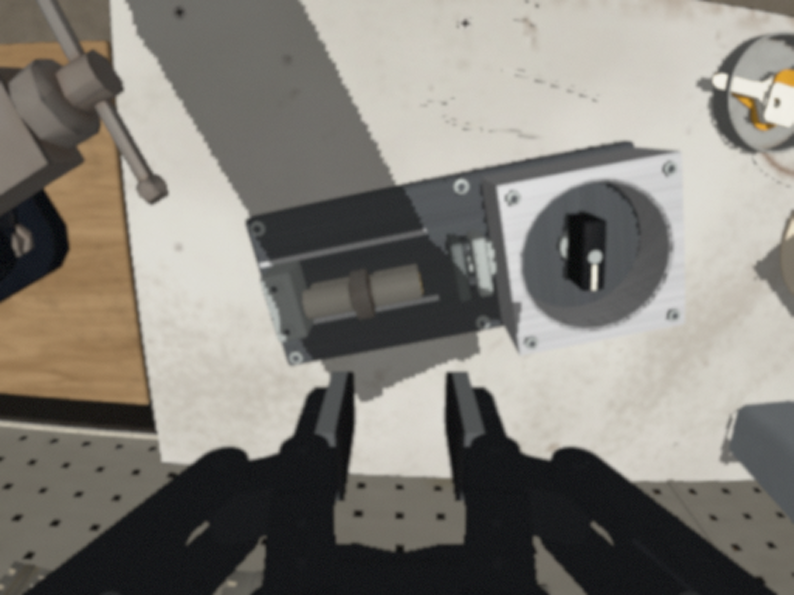

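The cylinder stands in the lane, (303,300) to (422,280), just clear of the stop at about (285,300). The knob bar is at (588,252) in the recess.

```bash
python3 - <<'E'
from fit import *
p=json.load(open('pics/w10.json'))
f=lambda *a:[((x+.5)/1.55-.5,(y+.5)/1.55-.5) for x,y in a]
W=onz(p,f((513,198),(670,168),(672,315),(530,342)),.06)[:,:2];print(W.mean(0))
print('hub',onz(p,f((595,257)),.056))
y=np.radians(14.4);Rm=np.array([[np.cos(y),-np.sin(y)],[np.sin(y),np.cos(y)]])
t=W.mean(0)-Rm@np.array([0,.066]);print('t',t)
inv=lambda X:((np.array(X)[:,:2]-t)@Rm*1000).round(1)
print('screws',inv(W));
E
python3 d.py 0.4826 0.4050 0.13 99.5
```

```text
[0.48286744 0.40449141]
hub [[0.48276991 0.40466578 0.056     ]]
t [0.49928097 0.34056492]
screws [[-38.9  27.2]
 [-39.  105.6]
 [ 39.2 104.6]
 [ 38.7  26.6]]
clock 10.9833 pos [0.5096 0.3054 0.154 ] delta tool [0.0243 0.0227 0.1006] rot [-0.1218  0.0033  0.0048] F [-0.1  0.2 -0.6] T [-0.03 -0.03  0.03] open 0.0299 q [-0.81  0.44  0.26  1.78 -0.13  0.94  1.11]
```

Emit:
{"name": "arm_command", "arguments": {"commands": [[0.03, [0, 0.0075, 0.0335], [0, 0, 0]], [0.03, [0, 0.0075, 0.0335], [0, 0, 0]], [0.03, [0, 0.0075, 0.0335], [0, 0, 0]], [0.03, [0.02, 0, 0], [-0.12, 0.003, 0.005]], [0.03, [0, 0, 0], [0, 0, 0]]]}}

```text
clock: 11.4
tool_pos: [0.4842, 0.4068, 0.1344]
tool_rot: [0.533, -0.465, -0.532, -0.466]
wrist_force: [-0.5, -1.6, -0.6]
opening: 0.0304
```

```bash
python3 d.py 0.4827 0.4047 0.09 99.5
```

```text
clock 11.4 pos [0.4842 0.4068 0.1344] delta tool [ 0.0444  0.0018 -0.0019] rot [-0.0305  0.0006  0.0016] F [-0.5 -1.6 -0.6] T [-0.11  0.03  0.01] open 0.0304 q [-0.93  0.52  0.21  1.69 -0.13  0.94  1.04]
```

Emit:
{"name": "arm_command", "arguments": {"commands": [[0.03, [0.03, 0.002, -0.002], [-0.03, 0, 0.002]], [0.03, [0.02, 0, 0], [0, 0, 0]], [0.03, [0, 0, 0], [0, 0, 0]]]}}

```text
clock: 11.65
tool_pos: [0.4829, 0.4073, 0.0852]
tool_rot: [-0.536, 0.46, 0.536, 0.463]
wrist_force: [-1.0, -0.5, 0.3]
opening: 0.0301
```

```bash
python3 d.py 0.4827 0.4047 0.035 99.5; python3 snap.py w11
```

```text
clock 11.65 pos [0.4829 0.4073 0.0852] delta tool [ 0.0502  0.0007 -0.0027] rot [-0.0166  0.0034  0.0026] F [-1.  -0.5  0.3] T [-0.02  0.02  0.  ] open 0.0301 q [-0.91  0.57  0.19  1.73 -0.14  0.85  1.06]
11.7 [0.4834 0.4072 0.0867] [-0.91  0.57  0.2   1.73 -0.14  0.85  1.06] F [-1.   0.   0.8] 0.030161406648904866
[[ 0.003 -0.989 -0.149]
 [ 0.004 -0.149  0.989]
 [-1.    -0.003  0.004]]
```

View pics/w11_big.png

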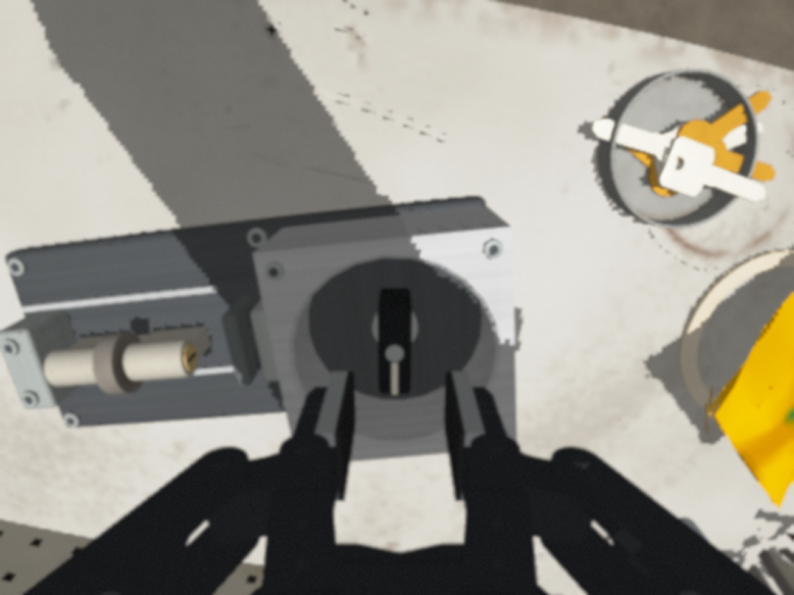

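The bar is parallel to the fingers, hub at (395,353), finger midpoint at about 400. A small shift, then down.

Run:
```python
from fit import *
p=json.load(open('pics/w11.json'))
f=lambda *a:[((x+.5)/1.55-.5,(y+.5)/1.55-.5) for x,y in a]
print('hub',onz(p,f((395,353)),.056))
```

```text
hub [[0.48225101 0.40465288 0.056     ]]
```

Emit:
{"name": "arm_command", "arguments": {"commands": [[0.03, [0.018, 0.001, -0.003], [-0.015, 0.003, 0.003]], [0.03, [0, 0, 0], [0, 0, 0]]]}}

```text
clock: 11.87
tool_pos: [0.4844, 0.4041, 0.0712]
tool_rot: [0.538, -0.459, -0.537, -0.461]
wrist_force: [-1.5, -1.1, -0.7]
opening: 0.0299
```

```bash
python3 d.py 0.4827 0.4047 0.035 99.5
```

```text
clock 11.8667 pos [0.4844 0.4041 0.0712] delta tool [0.0362 0.0017 0.0008] rot [-0.0098  0.0014  0.0025] F [-1.5 -1.1 -0.7] T [-0.05  0.04 -0.01] open 0.0299 q [-0.91  0.59  0.19  1.74 -0.14  0.82  1.08]
```

Emit:
{"name": "arm_command", "arguments": {"commands": [[0.03, [0.015, 0.0018, 0.0008], [-0.008, 0, 0.002]], [0.03, [0.008, 0, 0], [0, 0, 0]], [0.03, [0, 0, 0], [0, 0, 0]]]}}

```text
clock: 12.12
tool_pos: [0.486, 0.4056, 0.0536]
tool_rot: [0.537, -0.457, -0.537, -0.463]
wrist_force: [-0.4, 1.0, 0.5]
opening: 0.0301
```

```bash
python3 d.py 0.4825 0.4047 0.035 99.5
```

```text
clock 12.1167 pos [0.486  0.4056 0.0536] delta tool [ 0.0186  0.0037 -0.0004] rot [-0.012   0.0048  0.0065] F [-0.4  1.   0.5] T [ 0.05  0.07 -0.01] open 0.0301 q [-0.9   0.62  0.19  1.75 -0.15  0.78  1.08]
```

Emit:
{"name": "arm_command", "arguments": {"commands": [[0.03, [0.006, 0.0037, -0.0004], [-0.012, 0.005, 0.006]], [0.03, [0.006, 0.001, 0], [0, 0, 0]], [0.03, [0, 0, 0], [0, 0, 0]]]}}

```text
clock: 12.37
tool_pos: [0.483, 0.4053, 0.0444]
tool_rot: [0.539, -0.456, -0.539, -0.459]
wrist_force: [-1.1, 0.1, 0.1]
opening: 0.0297
```

```bash
python3 d.py 0.4825 0.4047 0.035 99.5;python3 snap.py w12
```

```text
clock 12.3667 pos [0.483  0.4053 0.0444] delta tool [ 0.0094  0.0006 -0.0005] rot [-0.0028  0.0017  0.0037] F [-1.1  0.1  0.1] T [-0.    0.03 -0.02] open 0.0297 q [-0.9   0.63  0.18  1.75 -0.15  0.77  1.09]
12.4167 [0.4832 0.4055 0.0449] [-0.9   0.63  0.18  1.75 -0.15  0.77  1.09] F [-0.5 -0.  -0.2] 0.029939118131076418
[[ 0.004 -0.987 -0.162]
 [ 0.003 -0.162  0.987]
 [-1.    -0.004  0.002]]
```

View pics/w12_big.png

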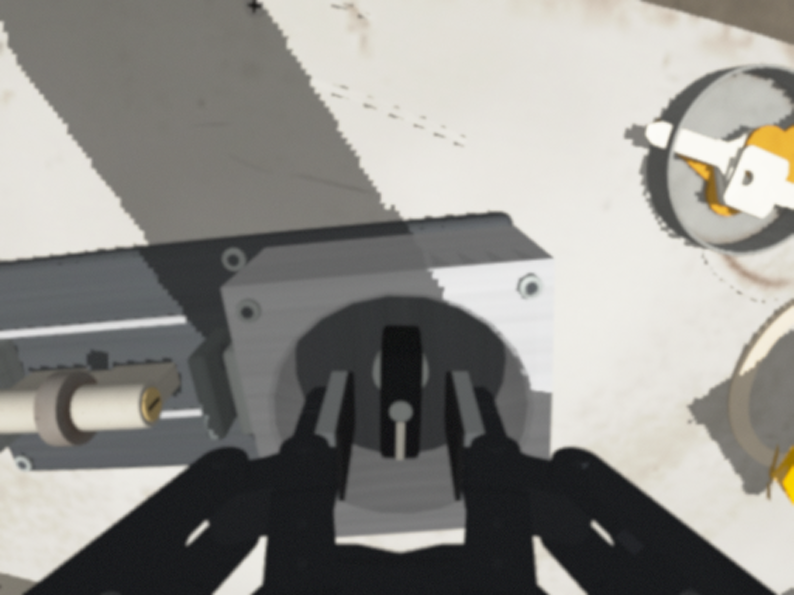

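Emit:
{"name": "arm_command", "arguments": {"commands": [[0.03, [0.006, 0.0006, -0.0005], [0, 0.002, 0.003]], [0.03, [0.004, 0.0005, 0], [0, 0, 0]], [0.03, [0, 0, 0], [0, 0, 0]]]}}

```text
clock: 12.67
tool_pos: [0.4827, 0.4054, 0.0351]
tool_rot: [0.539, -0.457, -0.539, -0.459]
wrist_force: [-0.3, -0.2, 0.4]
opening: 0.03
```

```bash
python3 d.py 0.4825 0.4047 0.034 99.5
```

```text
clock 12.6667 pos [0.4827 0.4054 0.0351] delta tool [ 0.0011  0.0003 -0.0006] rot [-0.0032  0.001   0.0023] F [-0.3 -0.2  0.4] T [ 0.   -0.01 -0.02] open 0.03 q [-0.9   0.64  0.18  1.76 -0.15  0.76  1.09]
```

Emit:
{"name": "arm_command", "arguments": {"commands": [[0.005, [0, 0, 0], [0, 0, 0]], [0.005, [0, 0, 0], [0, 0, 0]], [0.005, [0, 0, 0], [0, 0, 0]], [0.005, [0, 0, 0], [0, 0, 0]], [0.005, [0, 0, 0], [0, 0, 0]]], "newtons": 90}}

```text
clock: 13.08
tool_pos: [0.4825, 0.4055, 0.035]
tool_rot: [0.539, -0.457, -0.539, -0.459]
wrist_force: [-0.3, 0.1, -0.1]
opening: 0.011
```

```bash
python3 d.py 0.4825 0.4047 0.034 99.5
```

```text
clock 13.0833 pos [0.4825 0.4055 0.035 ] delta tool [ 0.001   0.0001 -0.0008] rot [-0.0043  0.0011  0.0016] F [-0.3  0.1 -0.1] T [ 0.05  0.1  -0.13] open 0.011 q [-0.9   0.64  0.18  1.76 -0.15  0.76  1.09]
```

Emit:
{"name": "arm_command", "arguments": {"commands": [[0.005, [0, 0, -0.0005], [0.1, 0, 0]], [0.005, [0, 0, 0], [0.1, 0, 0]], [0.005, [0, 0, 0], [0.1, 0, 0]]]}}

```text
clock: 13.33
tool_pos: [0.4825, 0.4054, 0.0351]
tool_rot: [-0.463, 0.534, 0.463, 0.536]
wrist_force: [-0.5, 0.3, -1.2]
opening: 0.0108
```

```bash
cat > k.py <<'E'
from h import *
from cell import r
o=r.observe();M=R.from_quat(o['tool_rot']).as_matrix()
yaw=np.degrees(np.arctan2(M[1,2],M[0,2]))
a=np.radians(104.4-yaw)
print('clock %.2f knob~ %.3f'%(o['clock'],a),'pos',o['tool_pos'].round(4),'err tool',(M.T@(np.array([.4825,.4052,.035])-o['tool_pos'])).round(4),'F',o['wrist_force'].round(1),'T',o['wrist_torque'].round(3),'open',round(o['opening'],4),'tilt',M[:2,0].round(3),'q7',o['q'][6].round(2))
E
python3 k.py
```

```text
clock 13.33 knob~ 0.395 pos [0.4825 0.4054 0.0351] err tool [ 0.0001 -0.     -0.0002] F [-0.5  0.3 -1.2] T [-0.087 -0.004  0.25 ] open 0.0108 tilt [0.001 0.002] q7 0.84
```

Turning works, with wrist Tz = 0.25 N m, which is the stated friction. I'll continue in stages.

Emit:
{"name": "arm_command", "arguments": {"commands": [[0.005, [0, 0, 0], [0.1, 0, 0]], [0.005, [0, 0, 0], [0.1, 0, 0]], [0.005, [0, 0, 0], [0.1, 0, 0]], [0.005, [0, 0, 0], [0.1, 0, 0]], [0.005, [0, 0, 0], [0.1, 0, 0]]]}}

```text
clock: 13.75
tool_pos: [0.4824, 0.405, 0.0351]
tool_rot: [-0.309, 0.635, 0.309, 0.636]
wrist_force: [0.9, -0.5, -1.1]
opening: 0.0111
```

```bash
python3 k.py
```

```text
clock 13.75 knob~ 0.916 pos [0.4824 0.405  0.0351] err tool [0.0001 0.     0.0002] F [ 0.9 -0.5 -1.1] T [-0.07   0.005  0.233] open 0.0111 tilt [0.002 0.001] q7 0.42
```

Emit:
{"name": "arm_command", "arguments": {"commands": [[0.005, [0, 0, 0], [0.08, 0, 0]], [0.005, [0, 0, 0], [0.08, 0, 0]], [0.005, [0, 0, 0], [0.08, 0, 0]]]}}

```text
clock: 14.0
tool_pos: [0.4822, 0.4049, 0.0351]
tool_rot: [-0.228, 0.669, 0.227, 0.67]
wrist_force: [0.1, 0.4, -0.0]
opening: 0.0114
```

```bash
python3 k.py; python3 snap.py w13
```

```text
clock 14.00 knob~ 1.167 pos [0.4822 0.4049 0.0351] err tool [0.0001 0.0001 0.0004] F [ 0.1  0.4 -0. ] T [-0.106  0.03   0.256] open 0.0114 tilt [ 0.002 -0.   ] q7 0.22
14.05 [0.4822 0.4049 0.0351] [-1.1   0.68  0.46  1.77 -0.41  0.79  0.22] F [-0.1  0.5  1.1] 0.011363125657195987
[[ 0.002 -0.605  0.796]
 [-0.     0.796  0.605]
 [-1.    -0.001  0.002]]
```

View pics/w13_big.png

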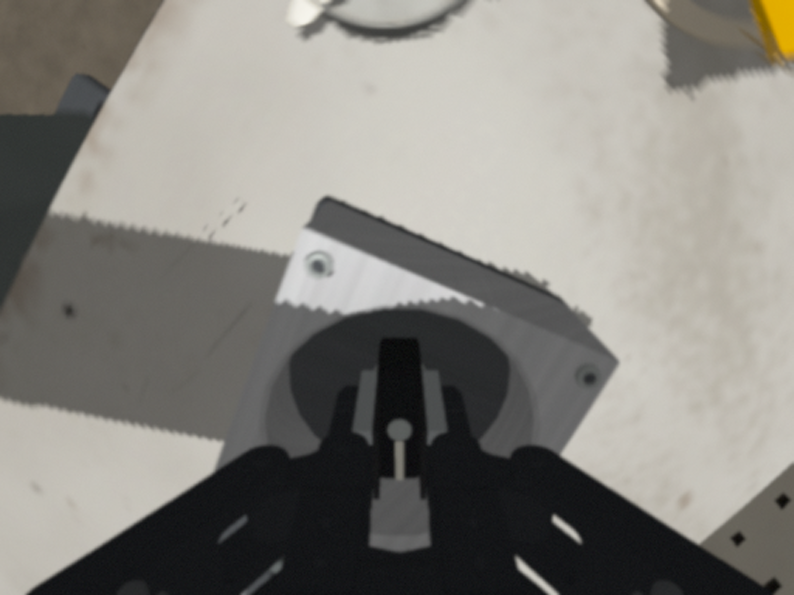

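No contact yet: Tz is still about 0.25, and the knob is at about 1.17. I'll use small steps now.

Emit:
{"name": "arm_command", "arguments": {"commands": [[0.005, [0, 0, 0], [0.05, 0, 0]], [0.005, [0, 0, 0], [0.04, 0, 0]]]}}

```text
clock: 14.22
tool_pos: [0.4822, 0.4049, 0.0351]
tool_rot: [-0.197, 0.679, 0.195, 0.68]
wrist_force: [-0.0, -1.1, -0.1]
opening: 0.0112
```

```bash
python3 k.py
```

```text
clock 14.22 knob~ 1.260 pos [0.4822 0.4049 0.0351] err tool [0.0001 0.0001 0.0004] F [-0.  -1.1 -0.1] T [-0.109  0.005  0.268] open 0.0112 tilt [ 0.002 -0.001] q7 0.15
```

Emit:
{"name": "arm_command", "arguments": {"commands": [[0.005, [0, 0, 0], [0.03, 0, 0]]]}}

```text
clock: 14.3
tool_pos: [0.4822, 0.4049, 0.0351]
tool_rot: [-0.187, 0.681, 0.185, 0.683]
wrist_force: [0.4, -0.1, -1.0]
opening: 0.011
```

```bash
python3 k.py
```

```text
clock 14.30 knob~ 1.290 pos [0.4822 0.4049 0.0351] err tool [0.0001 0.0001 0.0004] F [ 0.4 -0.1 -1. ] T [-0.015 -0.011  0.297] open 0.011 tilt [ 0.003 -0.001] q7 0.12
```

Emit:
{"name": "arm_command", "arguments": {"commands": [[0.005, [0, 0, 0], [0.03, 0, 0]]]}}

```text
clock: 14.38
tool_pos: [0.4822, 0.4049, 0.0351]
tool_rot: [-0.176, 0.684, 0.175, 0.686]
wrist_force: [1.2, -0.5, -0.4]
opening: 0.0111
```

```bash
python3 k.py
```

```text
clock 14.38 knob~ 1.320 pos [0.4822 0.4049 0.0351] err tool [0.0001 0.0001 0.0005] F [ 1.2 -0.5 -0.4] T [-0.045  0.01   0.26 ] open 0.0111 tilt [ 0.003 -0.001] q7 0.1
```

Emit:
{"name": "arm_command", "arguments": {"commands": [[0.005, [0, 0, 0], [0.03, 0, 0]]]}}

```text
clock: 14.47
tool_pos: [0.4822, 0.4049, 0.0351]
tool_rot: [-0.166, 0.687, 0.164, 0.688]
wrist_force: [-0.3, -0.6, -0.9]
opening: 0.0112
```

```bash
python3 k.py
```

```text
clock 14.47 knob~ 1.351 pos [0.4822 0.4049 0.0351] err tool [0.0001 0.0002 0.0005] F [-0.3 -0.6 -0.9] T [-0.074  0.028  0.252] open 0.0112 tilt [ 0.003 -0.001] q7 0.07
```

Emit:
{"name": "arm_command", "arguments": {"commands": [[0.005, [0, 0, 0], [0.025, 0, 0]]]}}

```text
clock: 14.55
tool_pos: [0.4821, 0.4048, 0.035]
tool_rot: [-0.157, 0.689, 0.155, 0.69]
wrist_force: [0.4, 0.2, -0.1]
opening: 0.0108
```

```bash
python3 k.py
```

```text
clock 14.55 knob~ 1.378 pos [0.4821 0.4048 0.035 ] err tool [0.     0.0002 0.0005] F [ 0.4  0.2 -0.1] T [-0.105  0.031  0.26 ] open 0.0108 tilt [ 0.002 -0.001] q7 0.05
```

Emit:
{"name": "arm_command", "arguments": {"commands": [[0.005, [0, 0, 0], [0.02, 0, 0]]]}}

```text
clock: 14.63
tool_pos: [0.4821, 0.4048, 0.0351]
tool_rot: [-0.149, 0.691, 0.148, 0.692]
wrist_force: [1.0, -0.2, -0.3]
opening: 0.0112
```

```bash
python3 k.py
```

```text
clock 14.63 knob~ 1.399 pos [0.4821 0.4048 0.0351] err tool [0.0001 0.0002 0.0005] F [ 1.  -0.2 -0.3] T [-0.103  0.011  0.279] open 0.0112 tilt [ 0.002 -0.001] q7 0.03
```

Emit:
{"name": "arm_command", "arguments": {"commands": [[0.005, [0, 0, 0], [0.02, 0, 0]]]}}

```text
clock: 14.72
tool_pos: [0.4821, 0.4048, 0.0351]
tool_rot: [-0.142, 0.692, 0.14, 0.694]
wrist_force: [-0.3, -0.6, 0.2]
opening: 0.0111
```

```bash
python3 k.py
```

```text
clock 14.72 knob~ 1.421 pos [0.4821 0.4048 0.0351] err tool [0.0001 0.0002 0.0005] F [-0.3 -0.6  0.2] T [-0.054  0.063  0.33 ] open 0.0111 tilt [ 0.002 -0.001] q7 0.02
```

Emit:
{"name": "arm_command", "arguments": {"commands": [[0.005, [0, 0, 0], [0.02, 0, 0]]]}}

```text
clock: 14.8
tool_pos: [0.4821, 0.4048, 0.0351]
tool_rot: [-0.134, 0.694, 0.133, 0.695]
wrist_force: [1.0, -0.6, -0.1]
opening: 0.0108
```

```bash
python3 k.py; python3 -c "
from cell import r;import cv2;cv2.imwrite('pics/s14.png',cv2.resize(r.grab_frame('scene')[115:215,150:270],None,fx=6,fy=6,interpolation=cv2.INTER_CUBIC))"
```

```text
clock 14.80 knob~ 1.442 pos [0.4821 0.4048 0.0351] err tool [0.0001 0.0002 0.0005] F [ 1.  -0.6 -0.1] T [-0.104  0.015  0.316] open 0.0108 tilt [ 0.002 -0.001] q7 -0.0
```

View pics/s14.png

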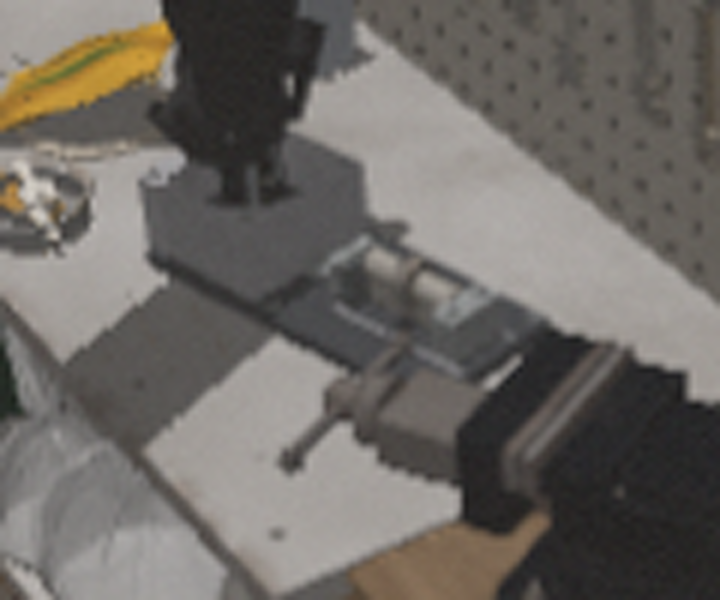

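The jaw has reached the cylinder and the cylinder is at the stop. Tz is rising (0.32 against a 0.26 baseline, about 3 N), and I'm aiming for about 0.40.

Emit:
{"name": "arm_command", "arguments": {"commands": [[0.005, [0, 0, 0], [0.02, 0, 0]]]}}

```text
clock: 14.93
tool_pos: [0.4821, 0.4048, 0.0351]
tool_rot: [-0.126, 0.695, 0.125, 0.697]
wrist_force: [-0.6, 0.9, -0.4]
opening: 0.0108
```

```bash
python3 k.py
```

```text
clock 14.93 knob~ 1.464 pos [0.4821 0.4048 0.0351] err tool [0.0001 0.0002 0.0005] F [-0.6  0.9 -0.4] T [-0.064  0.03   0.352] open 0.0108 tilt [ 0.002 -0.001] q7 -0.02
```

Emit:
{"name": "arm_command", "arguments": {"commands": [[0.005, [0, 0, 0], [0.02, 0, 0]]]}}

```text
clock: 15.02
tool_pos: [0.4821, 0.4048, 0.0351]
tool_rot: [-0.119, 0.696, 0.118, 0.698]
wrist_force: [0.2, -0.6, 0.0]
opening: 0.0112
```

```bash
python3 k.py
```

```text
clock 15.02 knob~ 1.486 pos [0.4821 0.4048 0.0351] err tool [0.0001 0.0002 0.0005] F [ 0.2 -0.6  0. ] T [-0.057  0.042  0.47 ] open 0.0112 tilt [ 0.002 -0.001] q7 -0.04
```

Emit:
{"name": "arm_command", "arguments": {"commands": [[0.005, [0, 0, 0], [0, 0, 0]]]}}

```text
clock: 15.1
tool_pos: [0.4821, 0.4048, 0.0351]
tool_rot: [-0.118, 0.697, 0.117, 0.698]
wrist_force: [-0.7, -0.0, -0.1]
opening: 0.0112
```

```bash
python3 k.py
python3 - <<'E'
from cell import r
for i in range(4):
    r.grab_frame('scene'); print(r.observe()['wrist_torque'].round(3))
E
```

```text
clock 15.10 knob~ 1.488 pos [0.4821 0.4048 0.0351] err tool [0.0001 0.0002 0.0005] F [-0.7 -0.  -0.1] T [-0.077  0.045  0.328] open 0.0112 tilt [ 0.002 -0.002] q7 -0.04
[-0.106  0.037  0.22 ]
[-0.101  0.061  0.186]
[-0.133  0.018  0.19 ]
[0.003 0.033 0.239]
```

The torque trend while turning (about 0.26 rising to 0.35, then 0.47 with noise) puts contact near 1.38 rad. At 1.488 rad that means about 8 N, so I'll release and rise straight out.

Emit:
{"name": "arm_command", "arguments": {"commands": [[0.02, [0, 0, 0], [0, 0, 0]], [0.03, [0, 0, 0], [0, 0, 0]], [0.03, [0, 0, 0], [0, 0, 0]], [0.03, [0, 0, 0], [0, 0, 0]]]}}

```text
clock: 15.63
tool_pos: [0.4821, 0.405, 0.0351]
tool_rot: [-0.118, 0.696, 0.117, 0.698]
wrist_force: [0.1, 0.4, -0.1]
opening: 0.0299
```

```bash
python3 k.py
```

```text
clock 15.63 knob~ 1.487 pos [0.4821 0.405  0.0351] err tool [0.0001 0.0001 0.0004] F [ 0.1  0.4 -0.1] T [-0.026 -0.011  0.045] open 0.0299 tilt [ 0.002 -0.001] q7 -0.04
```

Emit:
{"name": "arm_command", "arguments": {"commands": [[0.03, [-0.01, 0, 0], [0, 0, 0]], [0.03, [-0.012, 0, 0], [0, 0, 0]], [0.03, [0, 0, 0], [0, 0, 0]]]}}

```text
clock: 15.88
tool_pos: [0.4822, 0.4047, 0.0589]
tool_rot: [-0.118, 0.697, 0.117, 0.698]
wrist_force: [0.9, -0.8, 0.2]
opening: 0.0302
```

```bash
python3 k.py
```

```text
clock 15.88 knob~ 1.488 pos [0.4822 0.4047 0.0589] err tool [0.0239 0.0004 0.0004] F [ 0.9 -0.8  0.2] T [-0.    -0.028 -0.033] open 0.0302 tilt [ 0.002 -0.001] q7 -0.05
```

Emit:
{"name": "arm_command", "arguments": {"commands": [[0.03, [-0.035, 0, 0], [0, 0, 0]], [0.03, [-0.035, 0, 0], [0, 0, 0]], [0.03, [-0.035, -0.01, 0], [0, 0, 0]], [0.03, [-0.03, -0.025, 0], [0, 0, 0]], [0.03, [0, -0.035, 0], [0, 0, 0]], [0.03, [0, -0.035, 0], [0, 0, 0]], [0.03, [0, -0.03, 0], [0, 0, 0]], [0.03, [0, 0, 0], [0, 0, 0]], [0.03, [0, 0, 0], [0, 0, 0]]]}}

```text
clock: 16.63
tool_pos: [0.5287, 0.2749, 0.2076]
tool_rot: [-0.118, 0.693, 0.121, 0.701]
wrist_force: [-0.3, 0.8, -0.8]
opening: 0.0298
```

```bash
python3 snap.py w15
```

```text
16.6833 [0.529  0.2742 0.2078] [-1.07  0.44  0.7   1.74 -0.31  1.07  0.07] F [ 0.2 -1.6  0.4] 0.029939849991875534
[[ 0.01  -0.331  0.943]
 [ 0.005  0.943  0.331]
 [-1.     0.001  0.011]]
```

View pics/w15_big.png

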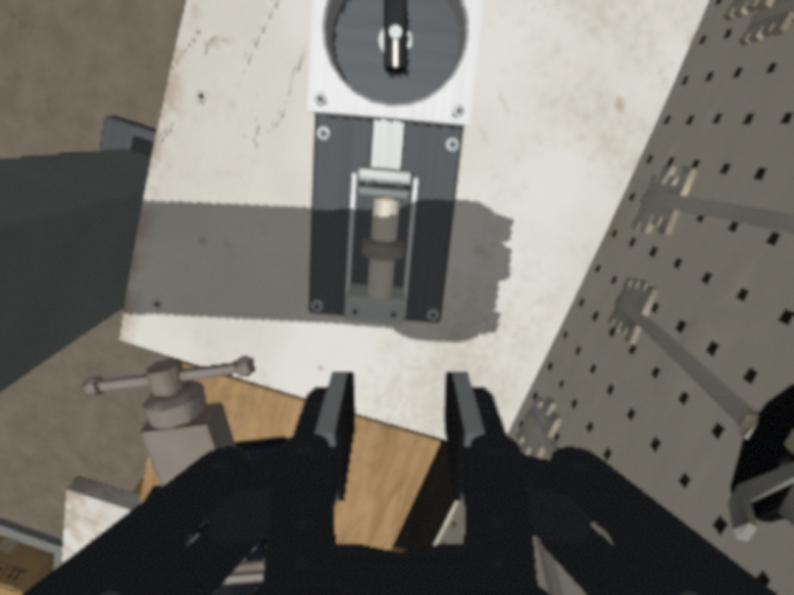

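The cylinder (385, 200–297) is held between the jaw (row 190) and the stop (row 300), and the knob has turned about 85°. I'll zoom in to check the spring gap.

Run:
```python
from h import *
im=cv2.imread('pics/w15.png')
c=im[105:210,200:300]
c=np.clip(255*(c/255.)**0.7,0,255).astype(np.uint8)
cv2.imwrite('pics/w15c.png',cv2.resize(c,None,fx=5.7,fy=5.7,interpolation=cv2.INTER_CUBIC))
```

```text
(no output)
```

View pics/w15c.png

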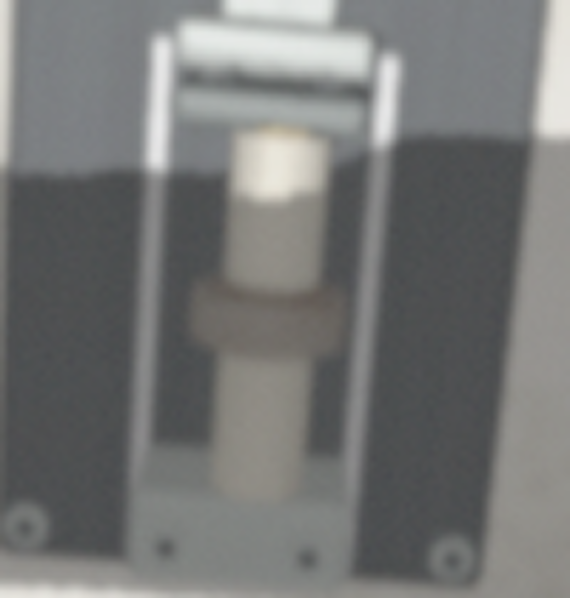

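Run:
```python
from fit import *
y=np.radians(14.4);Rm=np.array([[np.cos(y),-np.sin(y)],[np.sin(y),np.cos(y)]]);t=np.array([.4992,.3408])
inv=lambda X:((np.array(X)[:,:2]-t)@Rm*1000)
def prof(n,x):
    p=json.load(open(f'pics/{n}.json'));g=cv2.cvtColor(cv2.imread(f'pics/{n}.png'),cv2.COLOR_BGR2GRAY).astype(np.float32)
    ys=np.arange(*( (15,-12,-.5) if n=='w6' else (8,-34,-.5)))
    acc=[]
    for yy in ys:
        P=np.array([[xx,yy] for xx in x])/1000
        W=np.c_[P@Rm.T+t,np.full(len(P),.041)]
        uv=proj(p,W).astype(np.float32)
        acc.append(cv2.remap(g,uv[:,:1],uv[:,1:],cv2.INTER_LINEAR).mean())
    print(n);print(' '.join(f'{a:.1f}:{b:.0f}' for a,b in zip(ys,acc)))
prof('w6',[-12,-11,-10,10,11,12]);prof('w15',[-12,-11,-10,10,11,12])
p=json.load(open('pics/w15.json'));f=lambda *a:[((x+.5)/1.55-.5,(y+.5)/1.55-.5) for x,y in a]
k=inv(onz(p,f((396,30),(396,66)),.056));d=k[1]-k[0];print('hub/tip',k,'knob',np.arctan2(-d[1],d[0]))
c=lambda *a:[(200-.5+(x+.5)/5.7,105-.5+(y+.5)/5.7) for x,y in a]
print('cyl ends',inv(onz(p,c((281,130),(258,497)),.032)),'stop',inv(onz(p,c((145,490),(350,497)),.042)))
```

```text
w6
15.0:110 14.5:127 14.0:149 13.5:171 13.0:191 12.5:207 12.0:217 11.5:223 11.0:226 10.5:227 10.0:227 9.5:226 9.0:223 8.5:216 8.0:204 7.5:187 7.0:166 6.5:144 6.0:123 5.5:106 5.0:97 4.5:93 4.0:94 3.5:96 3.0:96 2.5:98 2.0:101 1.5:107 1.0:115 0.5:125 0.0:135 -0.5:143 -1.0:148 -1.5:152 -2.0:153 -2.5:151 -3.0:145 -3.5:137 -4.0:126 -4.5:112 -5.0:98 -5.5:84 -6.0:72 -6.5:64 -7.0:61 -7.5:63 -8.0:70 -8.5:78 -9.0:86 -9.5:94 -10.0:98 -10.5:102 -11.0:103 -11.5:103
w15
8.0:105 7.5:106 7.0:106 6.5:107 6.0:107 5.5:108 5.0:107 4.5:106 4.0:106 3.5:106 3.0:106 2.5:105 2.0:105 1.5:105 1.0:105 0.5:105 0.0:106 -0.5:106 -1.0:106 -1.5:106 -2.0:106 -2.5:106 -3.0:107 -3.5:106 -4.0:106 -4.5:105 -5.0:105 -5.5:105 -6.0:104 -6.5:104 -7.0:104 -7.5:105 -8.0:104 -8.5:104 -9.0:103 -9.5:103 -10.0:107 -10.5:114 -11.0:129 -11.5:146 -12.0:167 -12.5:185 -13.0:201 -13.5:211 -14.0:217 -14.5:218 -15.0:218 -15.5:214 -16.0:209 -16.5:202 -17.0:194 -17.5:181 -18.0:168 -18.5:151 -19.0:134 -19.5:118 -20.0:103 -20.5:93 -21.0:86 -21.5:84 -22.0:87 -22.5:95 -23.0:106 -23.5:118 -24.0:129 -24.5:137 -25.0:141 -25.5:142 -26.0:139 -26.5:136 -27.0:129 -27.5:122 -28.0:114 -28.5:106 -29.0:101 -29.5:97 -30.0:97 -30.5:98 -31.0:99 -31.5:100 -32.0:100 -32.5:100 -33.0:99 -33.5:97
hub/tip [[ 0.2373043  65.99504935]
 [ 1.84402364 47.18604575]] knob 1.4855803160893735
cyl ends [[  2.02306289 -29.90529776]
 [  3.07063032 -98.42889299]] stop [[-17.48224572 -95.37154905]
 [ 19.78905249 -93.61272176]]
```

Run:
```python
from cell import r
o=r.observe();print(o['clock'],o['qvel'].round(3),o['wrist_force'].round(1)); print(r.sign_off())
```

```text
16.6833 [-0.017  0.016 -0.012 -0.006 -0.003 -0.    -0.006] [ 0.2 -1.6  0.4]
the job is handed in; nothing more can be done
None
```

The lock cylinder is standing on its keel in the jig lane, pinched between the jaw and the stop, and I handed the job in at 16.7 s with the gripper clear of everything. I estimate the pinch at about 8 N.

**What I did**
- **Placing:** I gripped one half of the cylinder across its 16 mm width, stood it about 4 mm short of the stop and let go of it.
- **Knob:** I reached into the recess and turned the knob from about 0.09 rad to 1.49 rad. I then released it and lifted straight out. No wrist force at the knob suggested contact with the wall.

**Last checks**
- **Knob:** the last picture shows it at 1.486 rad, and the arm's own pose gives 1.488 rad.
- **Pinch from the spring:** the jaw's carriage moved 25.3 mm and its face 23.4 mm. That is about 1.9 mm of spring, or 7–8 N.
- **Pinch from torque:** the wrist torque rose from about 0.26 N m to 0.35 N m, with contact near 1.38 rad, which also suggests about 8 N.
- **Disagreement:** one torque reading at the last step was 0.47 N m, which would be about 12 N. I took it as noise, and it is still below the 18 N limit.
- **Cylinder position:** it stands upright but about 2–3 mm off the lane's centre line, well inside the lines.
- **Contact with the plate:** setting it down, one push pressed it onto the plate with a momentary 21 N.
- **Not checked:** I took no last picture of the padlock and hex keys. The arm kept clear of both.

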